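# Load the dose tubes, click the keeper bar home, set the cup and start the coffee machine

## Robot

A 6-joint arm with a two-finger parallel gripper is mounted at the origin on the work surface. World frame = base frame: x ahead of the robot, y to its left, z up, the work surface at z = 0. Lengths are in m, angles in rad, forces in N, time in s.
With the tool pointing down it reaches from about 0.275 to 0.725 m from the base axis. Payload 15.9 kg.
Tool frame: the origin (TCP) lies midway between the tips of the shut fingers; the grasp point (between the pads) lies 19 mm behind it; z points along the fingers, x is the direction in which the jaws open and shut, and the axes are right-handed (so a half turn about z gives the same grasp; the last joint's range is limited). The gripper opens to 85 mm and grips with 20 to 120 N. Pads are 22 mm wide; open, the fingers measure 114 mm over their backs; the gripper's body (76 mm by 85 mm) begins 54 mm behind the grasp point. The pads swing forward as they close: fully open they stand 13 mm farther back than shut.
Start: joints at [-1.339, 0.213, -0.034, 1.323, 0, 1.571], TCP at [0.115, -0.487, 0.231] pointing down, gripper open.
Joint ranges: [-2.98, 2.98], [-0.74, 1.72], [-1.14, 1.35], [-2.1, 2.04], [-1.57, 1.44], [-3.14, 3.14]. Speed limits (rad/s): [1.89, 1.89, 2.39, 2.57, 3.14, 3.14].

## Interface

Orientations are given as a unit quaternion [x, y, z, w].
In Python, from rig import arm, eyes, job_done gives the robot as it stands.
- The arm moves only by the shell command python3 -m crank 'ROWS' [OPENING] [FORCE]. ROWS is text: rows parted by semicolons, each of 6 numbers parted by spaces: the shift along the tool's x, y, z in m, then the turn, a rotation vector about the tool's x, y, z in rad. A call has 1 to 10 rows; each row is the pose to reach, as a shift and turn from the pose measured when the call began, along the tool's axes at that moment; what a row does not reach only later rows make up. A row lasts 1/10 s, in which the tool goes at most 50 mm and 8.59 degrees, less where a joint would pass 70% of its speed; a pose out of reach is approached as far as the arm can. A call with a gripper value outside its range is refused whole. OPENING is the finger opening in m, from 0 to 0.0854, set as the call begins (- or left out, the last holds). The fingers move at their own pace and stop on an object; FORCE is the grip in N (left out, the last holds). Time passes only in rows, so rows that repeat a pose let the fingers close. It gives the time, the measured TCP pose, the force and the opening at its end, in the units of the state.
- arm.state(): the state, without advancing time (a new reading comes with each control period).
- eyes.capture(name): name is "side" or "top" or "wrist"; returns a dict with "image" (420x560x3 uint8, red, green, blue), "fx", "fy", "cx", "cy" (pixels), "k1" (the pictures are not rectified: a ray, as slopes to the right and down, at radius r is drawn at 1 + k1 r^2 times it, then the intrinsics apply), "R" (3x3) and "t" (3): a world point X has camera coordinates R X + t. Camera axes: x right, y down, z forward; pixel columns grow to the right and rows downward; lengths in m; the calibration is good to about 2 mm. A picture is of the moment at which its call begins. There is no depth.
- job_done(): hands the job in, once; it reports no verdict.
The state is a dict: "t": time; "joints": joint angles; "qvel": joint speeds; "joint_torque": joint torques, N m; "tcp_pos": TCP position; "eef_rot": TCP orientation; "force": force on the tool from outside, world axes, zero at the start; "ft_torque": the same for the moment, N m; "opening": finger opening in m.
Only numpy, scipy, OpenCV 4.12 (cv2) and the standard library are available. Lean on these libraries where they do the work, as an engineer would, in place of code of your own. Each camera call takes 0.05 s, during which the arm holds its last target. There are 200 camera calls.

## Task

Lay every coffee dose tube from the counter into a groove of its own in the wooden cradle, lowering each until it rests in its groove before letting go, never dropping it; when all are in, set the keeper bar across them between the two steel snap hooks and push it straight down until both hooks have clicked over its ends. Move the cup that stands on the cork coaster onto the round steel cup rest on the front of the coffee machine, upright and centred. With the tubes locked in and the cup in place, press the machine's white button, and do not knock the other cup or the sugar jar out of place.

Things in the scene. Friction and masses are not known exactly. Their poses are not given: they have to be found in the camera images.
- tube1: Dose tube: aluminium cylinder, 24 mm diameter, 120 mm long over all, with a black hexagonal cap (28 mm across flats, 14 mm long) on each end so it does not roll; 80 g. Origin mid-tube on the axis (14 mm above the counter when lying on it); x along the tube, both ends alike. Grip it across the bare middle. Three or four such tubes are present, all alike.
- tube2: Dose tube: aluminium cylinder, 24 mm diameter, 120 mm long over all, with a black hexagonal cap (28 mm across flats, 14 mm long) on each end so it does not roll; 80 g. Origin mid-tube on the axis (14 mm above the counter when lying on it); x along the tube, both ends alike. Grip it across the bare middle. Three or four such tubes are present, all alike.
- tube3: Dose tube: aluminium cylinder, 24 mm diameter, 120 mm long over all, with a black hexagonal cap (28 mm across flats, 14 mm long) on each end so it does not roll; 80 g. Origin mid-tube on the axis (14 mm above the counter when lying on it); x along the tube, both ends alike. Grip it across the bare middle. Three or four such tubes are present, all alike.
- tube4: Dose tube: aluminium cylinder, 24 mm diameter, 120 mm long over all, with a black hexagonal cap (28 mm across flats, 14 mm long) on each end so it does not roll; 80 g. Origin mid-tube on the axis (14 mm above the counter when lying on it); x along the tube, both ends alike. Grip it across the bare middle. Three or four such tubes are present, all alike.
- rack: Wooden cradle fixed to the counter, 100 mm along x, 275 mm along y; origin at the centre of its underside, z up. On a 12 mm base stand two walls along y, 10 mm thick, 50 mm high, at x = -30 and +30 mm, notched with four V grooves at y = -72, -24, +24, +72 mm. Posts 64 mm high at x = 0, y = +-114 mm carry the keeper bar's ends; a snap hook stands just outside each.
- groove1 (a point): Middle of a tube's axis when seated in groove 1 (y = -72 mm in the cradle, 48 mm above the counter); axes as the cradle's. The groove runs along x, with 45 degree flanks, 38 mm wide at the mouth. The tube's caps go outside the two walls (11 mm of play along x). Fingers have 50 mm along x between the walls, down to 12 mm height.
- groove2 (a point): Middle of a tube's axis when seated in groove 2 (y = -24 mm in the cradle, 48 mm above the counter); axes as the cradle's. The groove runs along x, with 45 degree flanks, 38 mm wide at the mouth. The tube's caps go outside the two walls (11 mm of play along x). Fingers have 50 mm along x between the walls, down to 12 mm height.
- groove3 (a point): Middle of a tube's axis when seated in groove 3 (y = +24 mm in the cradle, 48 mm above the counter); axes as the cradle's. The groove runs along x, with 45 degree flanks, 38 mm wide at the mouth. The tube's caps go outside the two walls (11 mm of play along x). Fingers have 50 mm along x between the walls, down to 12 mm height.
- groove4 (a point): Middle of a tube's axis when seated in groove 4 (y = +72 mm in the cradle, 48 mm above the counter); axes as the cradle's. The groove runs along x, with 45 degree flanks, 38 mm wide at the mouth. The tube's caps go outside the two walls (11 mm of play along x). Fingers have 50 mm along x between the walls, down to 12 mm height.
- keeper: Keeper bar, about 120 g: flat aluminium bar 238 mm long (y), 22 mm wide (x), 10 mm thick, with a black upright grip fin on its middle 12 mm thick (x), 44 mm long (y), reaching 46 mm above the bar's underside. Origin at the centre of the underside, z up; either way round is right. Home: centred on the cradle and parallel to it, underside 64 mm above the counter, 4 mm above the tubes.
- keeper_left (a point): Point on the underside of the keeper bar, 114 mm from its middle towards its +y end; home at 64 mm height. The hooks' sloping lead-ins (from 99 mm height, where they are 253 mm apart, down to 79 mm, 229 mm apart) guide the bar lengthways.
- keeper_right (a point): Point on the underside of the keeper bar, 114 mm from its middle towards its -y end; home at 64 mm height. Crossways (cradle's x) it drops between cheeks on the posts, 27 mm apart up to 72 mm height and flaring at 45 degrees to 47 mm apart at 82 mm. Pushing it past both hooks takes about 6 to 18 N in all.
- hook_left (a joint): Outward swing (rad) of the left snap hook (at +y of the cradle): springy upright steel tongue, 24 mm wide along x, pivot at 16 mm height, barb on top overhanging the end of a centred bar by 4.5 mm, 76 mm high at its underside. 0 = upright, at rest; swings to about 0.075 while the bar passes and springs back to 0 (within 0.02) once clicked.
- hook_right (a joint): Outward swing (rad) of the right snap hook (at -y of the cradle): springy upright steel tongue, 24 mm wide along x, pivot at 16 mm height, barb on top overhanging the end of a centred bar by 4.5 mm, 76 mm high at its underside. 0 = upright, at rest; swings to about 0.075 while the bar passes and springs back to 0 (within 0.02) once clicked.
- start_top (a point): Centre of the top of the coffee machine's white push button (28 mm across, pressed straight down), on the low front apron of the machine at its right, top 63 mm above the counter when out. The pot on the machine (top 118 mm high) stands more than 80 mm behind it.
- cup_rest (a point): Centre of the top of the cup rest, a flat steel disc 66 mm across and 2 mm high on the machine's front apron, 47 mm above the counter; the button is 105 mm from it across the machine's front.
- start (a joint): Travel of the push button (m): 0 = out, 0.006 = fully pressed; about 5 N presses it fully, it springs back.
- machine: The coffee machine, fixed: base 300 mm (x) by 180 mm (y), 45 mm high, with a tower 300 mm high at its rear (+x) half; origin at the centre of its underside, its front faces -x and bears the button and the cup rest side by side, 115 mm in front of the origin.
- cup_a: The cup to serve in: white porcelain, 56 mm across at the rim, 55 mm high, 160 g, round, no handle; at the start it stands upright on a round cork coaster 100 mm across and 8 mm thick. Origin at the centre of its foot, z up.
- cup_b: The other cup, just like the first, standing on the bare counter beyond the cradle; origin at the centre of its foot; keep it where it stands; it is only a bystander.
- sugar_jar: Clear glass sugar jar with a closed steel lid, 80 mm across, 110 mm high; origin at the centre of its foot; keep it where it stands; it is only a bystander.
Things that resemble listed ones, but are neither listed nor needed, are in the scene too. What is shaped like the tube1 but blue or green is not meant.

How it is judged:
On the way, in this order (a step that is already met when the one before it is completed fails the run):
1. every tube present lies in a groove of the cradle (z of tube1 in the frame of rack between 0.044 and 0.052 m and x of tube1 in the frame of rack between -0.016 and 0.016 m and y of tube1 in the frame of rack between -0.085 and 0.085 m and angle between the x axis of each of tube1, tube2, tube3, tube4 and the x axis of rack, either way round below 0.1 rad and z of tube2 in the frame of rack between 0.044 and 0.052 m and x of tube2 in the frame of rack between -0.016 and 0.016 m and y of tube2 in the frame of rack between -0.085 and 0.085 m and z of tube3 in the frame of rack between 0.044 and 0.052 m and x of tube3 in the frame of rack between -0.016 and 0.016 m and y of tube3 in the frame of rack between -0.085 and 0.085 m and z of tube4 in the frame of rack between 0.044 and 0.052 m and x of tube4 in the frame of rack between -0.016 and 0.016 m and y of tube4 in the frame of rack between -0.085 and 0.085 m), for 0.2 s.
2. with the tubes in, the keeper bar is down at both ends and both hooks have sprung back over it (all of step 1 and z of keeper_left in the frame of rack between 0.061 and 0.0665 m and x of keeper_left in the frame of rack between -0.006 and 0.006 m and z of keeper_right in the frame of rack between 0.061 and 0.0665 m and x of keeper_right in the frame of rack between -0.006 and 0.006 m and angle between the z axis of keeper and the z axis of rack, either way round below 0.1 rad and value of joint each of hook_left, hook_right below 0.03 rad), for 0.2 s.
3. then, with the cup standing on the cup rest, the button of the machine is pressed (value of joint start above 0.004 m and horizontal distance between cup_a and cup_rest below 0.015 m and angle between cup_a's own z axis and vertical below 0.1 rad and z of cup_a in the frame of cup_rest between -0.004 and 0.006 m), for 0.05 s.
At the end, for the whole second after the job is handed in: Tubes present rest in grooves (axis 44-52 mm high, within 16 mm of mid-groove, 0.1 rad); keeper ends 61-66.5 mm high, within 6 mm of the centre line, hooks under 0.03 rad; cup upright on the rest within 15 mm of its centre; all at rest, released (all of step 2 and horizontal distance between cup_a and cup_rest below 0.015 m and angle between cup_a's own z axis and vertical below 0.1 rad and z of cup_a in the frame of cup_rest between -0.004 and 0.006 m and linear speed of each of tube1, tube2, tube3, tube4, keeper, cup_a below 0.03 m/s); the robot touches nothing.
It fails at once if a tube is dropped: it falls freely, touching nothing, faster than 0.6 m/s and still higher than 60 mm ((contact force between tube1 and anything else below 0.02 N and height (world z) of tube1 above 0.06 m and linear speed of tube1 above 0.6 m/s) or (contact force between tube2 and anything else below 0.02 N and height (world z) of tube2 above 0.06 m and linear speed of tube2 above 0.6 m/s) or (contact force between tube3 and anything else below 0.02 N and height (world z) of tube3 above 0.06 m and linear speed of tube3 above 0.6 m/s) or (contact force between tube4 and anything else below 0.02 N and height (world z) of tube4 above 0.06 m and linear speed of tube4 above 0.6 m/s)).
It fails at once if the other cup or the sugar jar is shifted by more than 3 cm or tipped (distance of any of cup_b, sugar_jar from where it was at the start of the episode above 0.03 m or angle between any of cup_b, sugar_jar's own z axis and vertical above 0.4 rad).
Of tube1, tube2, tube3, tube4 only 3 to 4 are there at a start; the rules pass over those that are not, and their reading is None.
At some moment in a run one of tube1, tube2, tube3, tube4, keeper may be knocked a few centimetres aside while the robot is not near it.
It also fails if it takes over 200 s, if anything falls off the work surface, if the arm or the gripper's body presses on something with over 40 N, if the wrist force passes 120 N, or if a joint passes its speed limit or range.

## Working session

There is one attempt and no reset: what is moved stays moved. The work goes in short steps, Python scripts to look and compute and a shell command to move; the robot and the scene stay as the last step left them, time stands still between calls to the robot, and variables do not carry over. Pictures are saved under pics/ and viewed, about 12 in all and at most 16, crops included, and the job is handed in when it is done.

```bash
ls; mkdir -p pics; python3 - <<'E'
from rig import arm, eyes
import cv2,json
print(arm.state())
for n in ("top","side"):
    c=eyes.capture(n); cv2.imwrite(f"pics/{n}0.png",c["image"][:,:,::-1]); print(n,{k:(v if not hasattr(v,'tolist') else v.tolist()) for k,v in c.items() if k!='image'})
E
```

```text
pics
{'t': 0.0, 'joints': array([-1.33899284e+00,  2.13315621e-01, -3.50477979e-02,  1.32349475e+00,
       -1.05838792e-05,  1.57080582e+00]), 'qvel': array([ 3.73910652e-04,  1.80856909e-04,  1.86741796e-03, -1.05182012e-05,
        8.72312863e-04,  1.24764243e-04]), 'joint_torque': array([ 6.16650810e-03, -6.86163497e+01,  4.87118554e+01,  1.76876370e-02,
        5.71963883e-04, -4.07508378e-05]), 'tcp_pos': array([ 0.11478679, -0.48630339,  0.2308409 ]), 'eef_rot': array([ 7.84131227e-01, -6.20594825e-01, -4.19600083e-04, -3.25334148e-04]), 'force': array([-0.14262673,  0.32737693, -0.72341375]), 'ft_torque': array([-0.02342553,  0.0008246 , -0.038136  ]), 'opening': 0.08541234144235314}
top {'fx': 457.2155163638292, 'fy': 457.2155163638292, 'cx': 271.67476156414506, 'cy': 207.43578672103817, 'k1': -0.10317181450432909, 'R': [[-0.002579101059458821, -0.9998104682372484, 0.019297042284757357], [-0.9908887094823509, -4.3393450362260874e-05, -0.13468319693789083], [0.13465850755940864, -0.019468582902283378, -0.9907007926824577]], 't': [-0.029208700040545495, 0.5337594581630758, 1.222831030258243]}
side {'fx': 530.1636510257189, 'fy': 530.1636510257189, 'cx': 282.146894672321, 'cy': 205.5207068069518, 'k1': -0.0563555409960915, 'R': [[-0.9726330649281388, -0.23217660868971723, -0.008885009051055727], [-0.169414215293494, 0.7348414860560099, -0.6567395328648072], [0.1590086307877189, -0.637261337873511, -0.7540651447896779]], 't': [0.5044701826086829, 0.15448503081200884, 1.576197979551102]}
```

View pics/top0.png

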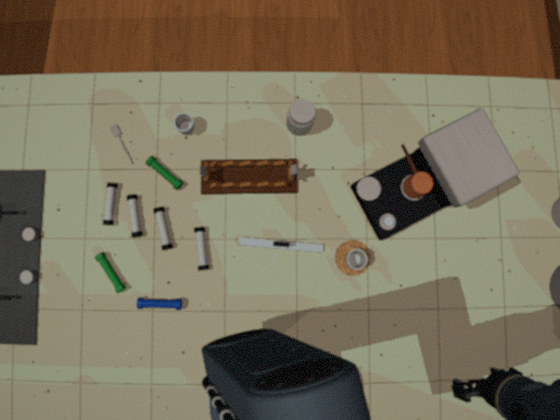

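View pics/side0.png

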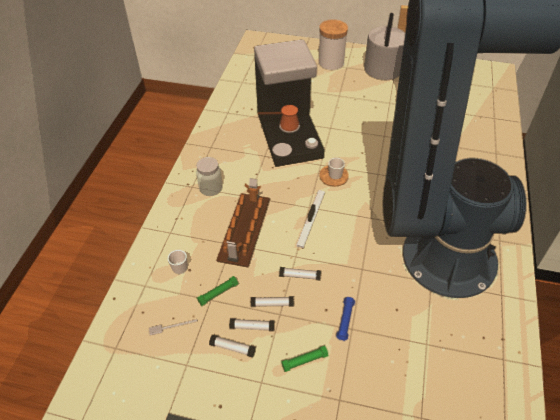

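Top view: the white/silver tubes with black caps are at (110,203), (135,215), (163,228) and (201,248). The look-alikes are green (165,172), green (110,272) and blue (160,303). The keeper is at (281,244), the cradle at (249,176), the cup on its coaster at (355,258), the other cup at (184,124), the rest at (369,188) and the button at (388,221). Next I'll write a helper and get coarse positions.

```bash
cat > h.py <<'E'
import numpy as np, cv2
from rig import arm, eyes
from scipy.spatial.transform import Rotation as Rn
def shot(n,save=None):
    c=eyes.capture(n)
    if save: cv2.imwrite(f"pics/{save}.png",c["image"][:,:,::-1])
    return c
def ray(c,uv):
    """camera centre and world direction of a pixel"""
    K=np.array([[c["fx"],0,c["cx"]],[0,c["fy"],c["cy"]],[0,0,1.]])
    p=cv2.undistortPoints(np.float64([[uv]]),K,np.array([c["k1"],0,0,0.]))[0,0]
    R=np.array(c["R"]);return -R.T@np.array(c["t"]), R.T@np.r_[p,1]
def onz(c,uv,z):
    o,d=ray(c,uv);return o+d*(z-o[2])/d[2]
def proj(c,X):
    R=np.array(c["R"]);K=np.array([[c["fx"],0,c["cx"]],[0,c["fy"],c["cy"]],[0,0,1.]])
    return cv2.projectPoints(np.float64([X]),cv2.Rodrigues(R)[0],np.float64(c["t"]),K,np.array([c["k1"],0,0,0.]))[0][0,0]
def blobs(mask,lo=20,hi=1e9):
    n,_,st,ce=cv2.connectedComponentsWithStats(mask.astype(np.uint8))
    return [(ce[i],st[i]) for i in range(1,n) if lo<=st[i][4]<=hi]
def togo(X,yaw=None):
    """shift in tool axes to bring the TCP to X; turn about tool z so that jaw axis has world yaw"""
    s=arm.state();R=Rn.from_quat(s["eef_rot"])
    d=R.inv().apply(np.array(X)-s["tcp_pos"]);r=0
    if yaw is not None:
        x=R.as_matrix()[:,0];cur=np.arctan2(x[1],x[0])
        r=-((yaw-cur+np.pi/2)%np.pi-np.pi/2)   # tool z is down
    print("t",round(s["t"],2),"tcp",s["tcp_pos"].round(4),"rot",R.as_matrix()[:,2].round(3),"j",s["joints"].round(2),"f",s["force"].round(1),"op",round(s["opening"],4))
    print(" shift",d.round(4),"rz",round(float(r),3))
E
python3 - <<'E'
from h import *
c=shot("top"); im=c["image"]; hsv=cv2.cvtColor(im,cv2.COLOR_RGB2HSV)
dark=(hsv[...,2]<70); dark[325:]=0; dark[:,:60]=0; dark[:,400:]=0
for ce,st in blobs(dark,10,800): print("dark",ce.round(1),st,onz(c,ce,.02).round(3))
for n,uv,z in [("rack",(249.5,176),.03),("keeper",(281,244),.01),("cupA",(356,258),.03),("rest",(369,188),.047),("btn",(388,221.5),.063),("cupB",(184,124),.03),("jar",(301,117),.06)]: print(n,onz(c,uv,z).round(3))
for uv in [(201,194),(298,194),(201,160),(298,160)]: print(onz(c,uv,.012).round(3))
togo([.3,0,.3],np.pi/2)
E
```

```text
dark [154.3 158.8] [152 157   5   5  12] [0.675 0.303 0.02 ]
dark [179.8 184.2] [177 180   6   9  24] [0.602 0.228 0.02 ]
dark [113.  184.9] [108 183  10   6  40] [0.6   0.418 0.02 ]
dark [212.9 190.1] [203 187  21   7  70] [0.585 0.134 0.02 ]
dark [132.3 196.6] [127 195  11   5  40] [0.567 0.361 0.02 ]
dark [159.  209.3] [154 207  11   6  44] [0.531 0.285 0.02 ]
dark [108.5 222. ] [104 220  10   5  39] [0.495 0.426 0.02 ]
dark [199.8 229.1] [195 227  10   5  39] [0.475 0.169 0.02 ]
dark [137.  233.8] [132 231  11   6  50] [0.462 0.344 0.02 ]
dark [167.2 246.1] [162 243  11   7  49] [0.428 0.259 0.02 ]
dark [281.2 243.4] [274 242  15   4  56] [ 0.436 -0.056  0.02 ]
dark [113.3 270.6] [102 253  24  36  80] [0.36  0.407 0.02 ]
dark [203.6 267. ] [199 265  10   5  37] [0.371 0.157 0.02 ]
dark [180.9 302.6] [180 299   2   9  10] [0.274 0.218 0.02 ]
rack [0.623 0.032 0.03 ]
keeper [ 0.435 -0.056  0.01 ]
cupA [ 0.394 -0.262  0.03 ]
rest [ 0.587 -0.3    0.047]
btn [ 0.492 -0.345  0.063]
cupB [0.774 0.219 0.03 ]
jar [ 0.785 -0.112  0.06 ]
[0.575 0.169 0.012]
[ 0.575 -0.105  0.012]
[0.673 0.171 0.012]
[ 0.674 -0.106  0.012]
t 0.15 tcp [ 0.1148 -0.4864  0.2309] rot [-0.     0.001 -1.   ] j [-1.34  0.21 -0.03  1.32 -0.    1.57] f [ 0.  -0.6 -0.4] op 0.0852
 shift [-0.4309 -0.292  -0.0687] rz 0.232
```

```bash
python3 -m crank '-0.392 -0.473 -0.12 0 0 -1.45;-0.392 -0.473 -0.12 0 0 -1.45;-0.392 -0.473 -0.12 0 0 -1.45;-0.392 -0.473 -0.12 0 0 -1.45;-0.392 -0.473 -0.12 0 0 -1.45;-0.392 -0.473 -0.12 0 0 -1.45;-0.392 -0.473 -0.12 0 0 -1.45;-0.392 -0.473 -0.12 0 0 -1.45;-0.392 -0.473 -0.12 0 0 -1.45;-0.392 -0.473 -0.12 0 0 -1.45'
python3 - <<'E'
from h import *
togo([.485,0.03,.35],np.pi/2)
E
```

```text
t: 1.15
tcp_pos: [0.4113, -0.093, 0.3276]
eef_rot: [0.998, 0.059, 0.0, -0.0]
force: [0.6, -1.8, 0.1]
opening: 0.0857
t 1.15 tcp [ 0.4113 -0.093   0.3276] rot [ 0.     0.001 -1.   ] j [-0.22  0.06  0.02  1.54  0.    1.23] f [ 0.6 -1.8  0.1] op 0.0857
 shift [ 0.0876 -0.1135 -0.0224] rz -1.454
```

```bash
python3 -m crank '0.088 -0.113 -0.022 0 0 -1.454;0.088 -0.113 -0.022 0 0 -1.454;0.088 -0.113 -0.022 0 0 -1.454;0.088 -0.113 -0.022 0 0 -1.454;0.088 -0.113 -0.022 0 0 -1.454;0.088 -0.113 -0.022 0 0 -1.454;0.088 -0.113 -0.022 0 0 -1.454;0.088 -0.113 -0.022 0 0 -1.454;0.088 -0.113 -0.022 0 0 -1.454;0.088 -0.113 -0.022 0 0 -1.454'
python3 - <<'E'
from h import *
togo([.485,0.03,.35],np.pi/2)
c=shot("wrist","w1"); print(np.array(c["R"]).round(3),-np.array(c["R"]).T@np.array(c["t"]))
for X in [(.624,.032,.05),(.435,-.056,.01),(.423,.163,.014)]: print(proj(c,X).round(0))
E
```

```text
t: 2.15
tcp_pos: [0.4854, 0.0295, 0.3495]
eef_rot: [0.705, 0.709, 0.0, -0.0]
force: [-1.0, -0.2, -0.1]
opening: 0.0851
t 2.15 tcp [0.4854 0.0295 0.3495] rot [-0.     0.001 -1.   ] j [0.06 0.2  0.25 1.62 0.   0.05] f [-1.  -0.2 -0.1] op 0.0851
 shift [ 0.0005 -0.0004 -0.0005] rz 0.007
[[-0.007  1.     0.001]
 [ 0.953  0.007  0.303]
 [ 0.303  0.004 -0.953]] [0.40583292 0.03011466 0.49208246]
[287. 256.]
[228. 126.]
[379. 119.]
```

View pics/w1.png

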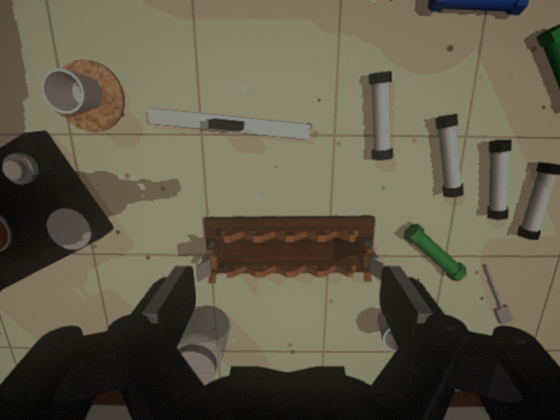

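The wrist view (right = +y, down = +x) shows four grey-white tubes with black caps at (380,115), (450,157), (498,180) and (540,200). Possible confusions are green (436,252), green (555,45) and blue (478,5), which I reject by colour. The keeper is at (228,125), the cradle at (290,250), the cup on cork at (72,91), the rest at (69,229) and the button at (20,168). Now I'll triangulate the wrist and top views.

```bash
cat >> h.py <<'E'
def tri(c1,u1,c2,u2):
    o1,d1=ray(c1,u1);o2,d2=ray(c2,u2)
    s=np.linalg.lstsq(np.c_[d1,-d2],o2-o1,rcond=None)[0]
    a,b=o1+d1*s[0],o2+d2*s[1];return (a+b)/2,np.linalg.norm(a-b)
E
python3 - <<'E'
from h import *
w=shot("wrist");t=shot("top")
v=w["image"].max(2)<60; v[260:]=0; v[:,:330]=0
W=[ce for ce,st in blobs(v,60,600)];print("w caps",np.round(W,1).tolist())
v=t["image"].max(2)<75; v[330:]=0
T=[ce for ce,st in blobs(v,20,100)]
P=[]
for u in W:
    best=min((np.r_[tri(w,u,t,q)[0],tri(w,u,t,q)[1]] for q in T),key=lambda r:abs(r[2]-.016)+3*r[3])
    print(u.round(1),best.round(4),onz(w,u,.016).round(4)); 
for n,uv,z in [("rack nl",(205,218),.012),("rack nr",(374,215.5),.012),("keepL",(148,117),.01),("keepR",(309,131),.01),("fin",(226,125),.046),("cup rim",(67,90),.063),("coaster",(90,95),.008),("rest",(69,229),.047),("btn",(20,165),.063)]: print(n,onz(w,uv,z).round(4))
cv2.imwrite("pics/w2.png",cv2.resize(w["image"][195:300,190:390,::-1],None,fx=4,fy=4,interpolation=cv2.INTER_CUBIC))
E
```

```text
w caps [[380.2, 78.0], [445.7, 122.1], [498.6, 148.5], [381.4, 154.9], [537.2, 197.3], [452.0, 192.3], [495.9, 214.8], [409.6, 232.9]]
[380.2  78. ] [ 0.3739  0.2242 -0.1449  0.0569] [0.3677 0.1591 0.016 ]
[445.7 122.1] [0.4268 0.2573 0.0219 0.0033] [0.4254 0.2601 0.016 ]
[498.6 148.5] [0.4622 0.3462 0.0154 0.0006] [0.4619 0.3458 0.016 ]
[381.4 154.9] [0.4184 0.154  0.1871 0.0911] [0.4742 0.1712 0.016 ]
[537.2 197.3] [0.5119 0.4139 0.0362 0.0401] [0.5362 0.4237 0.016 ]
[452.  192.3] [0.5312 0.2873 0.0144 0.0015] [0.5301 0.2867 0.016 ]
[495.9 214.8] [0.567  0.3632 0.0162 0.0022] [0.566  0.3638 0.016 ]
[409.6 232.9] [0.5447 0.2331 0.094  0.0844] [0.5983 0.2295 0.016 ]
rack nl [ 0.5784 -0.098   0.012 ]
rack nr [0.5709 0.1704 0.012 ]
keepL [ 0.4242 -0.1719  0.01  ]
keepR [0.4416 0.0629 0.01  ]
fin [ 0.4323 -0.0521  0.046 ]
cup rim [ 0.3895 -0.2502  0.063 ]
coaster [ 0.3942 -0.2536  0.008 ]
rest [ 0.5862 -0.2954  0.047 ]
btn [ 0.4866 -0.3342  0.063 ]
```

View pics/w2.png

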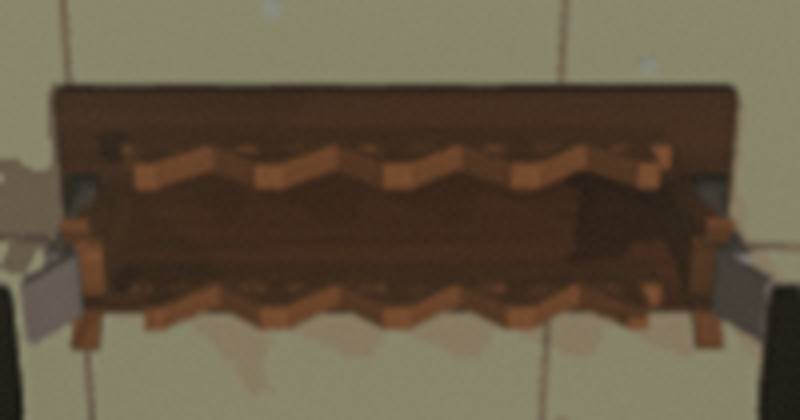

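The cradle crop shows the near-wall top flats (between grooves) at crop (150,175), (272,175), (398,175), (525,175), (650,175), and the far-wall flats at (166,318), (272,318), (397,318), (522,318), (632,318). The base's near corners are (56,90) and (737,90).

```bash
python3 - <<'E'
from h import *
w=shot("wrist")
f=lambda a,z:onz(w,(190+(a[0]+.5)/4-.5,195+(a[1]+.5)/4-.5),z).round(4)
for a in [(150,175),(272,175),(398,175),(525,175),(650,175)]: print("near",f(a,.05))
for a in [(272,318),(397,318),(522,318)]: print("far",f(a,.05))
for a in [(56,90),(737,90)]: print("base",f(a,.012))
# orange bright mask fit
hsv=cv2.cvtColor(w["image"],cv2.COLOR_RGB2HSV);print(hsv[239,289],hsv[225,289])
togo([.423,.165,.12],None)
E
```

```text
near [ 0.5955 -0.0585  0.05  ]
near [ 0.5955 -0.0129  0.05  ]
near [0.5956 0.0341 0.05  ]
near [0.5957 0.0815 0.05  ]
near [0.5958 0.1283 0.05  ]
far [ 0.6556 -0.0147  0.05  ]
far [0.6557 0.0338 0.05  ]
far [0.6558 0.0823 0.05  ]
base [ 0.5752 -0.1015  0.012 ]
base [0.5756 0.1691 0.012 ]
[ 12 156 113] [ 13 140  69]
t 2.35 tcp [0.4854 0.0295 0.3495] rot [-0.     0.001 -1.   ] j [0.06 0.2  0.25 1.62 0.   0.06] f [0.3 0.4 0.4] op 0.0853
 shift [ 0.1351 -0.0628  0.2296] rz 0.0
```

Cradle centre is about (0.625, 0.0335) with yaw about 0. First I'll take the nearest tube, at about (0.422, 0.164) with yaw 0.11.

```bash
python3 -m crank '0.045 -0.021 0.08 0 0 -0.106;0.09 -0.042 0.13 0 0 -0.106;0.135 -0.064 0.18 0 0 -0.106;0.135 -0.064 0.23 0 0 -0.106;0.135 -0.064 0.25 0 0 -0.106;0.135 -0.064 0.25 0 0 -0.106;0.135 -0.064 0.25 0 0 -0.106' 0.06 40
python3 - <<'E'
from h import *
togo([.422,.164,.004],1.684)
w=shot("wrist","w3")
v=w["image"].max(2)<60
print([(ce.round(1).tolist(),st[4],onz(w,ce,.014).round(4)) for ce,st in blobs(v,60,8000)])
E
```

```text
t: 3.05
tcp_pos: [0.4179, 0.1649, 0.0953]
eef_rot: [0.67, 0.742, -0.003, -0.002]
force: [-0.6, -0.3, 0.8]
opening: 0.0599
t 3.05 tcp [0.4179 0.1649 0.0953] rot [-0.007 -0.002 -1.   ] j [ 0.38  0.19 -0.42  0.97  0.    0.27] f [-0.6 -0.3  0.8] op 0.0599
 shift [-0.0012  0.0046  0.0913] rz -0.011
[([466.0, 26.7], np.int32(2234), array([0.2788, 0.2656, 0.014 ])), ([284.7, 150.6], np.int32(1030), array([0.3684, 0.1596, 0.014 ])), ([10.5, 213.3], np.int32(539), array([ 0.4352, -0.0407,  0.014 ])), ([155.0, 228.5], np.int32(81), array([0.436 , 0.0684, 0.014 ])), ([410.9, 240.4], np.int32(1172), array([0.4258, 0.2618, 0.014 ])), ([287.0, 290.5], np.int32(664), array([0.4785, 0.1725, 0.014 ]))]
```

View pics/w3.png

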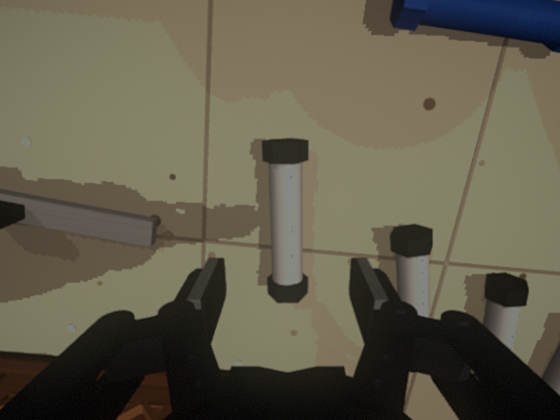

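The close crop confirms the target: a white tube with black caps at (286,220), lying between the fingers, with only a blue look-alike at the top right.

```bash
python3 -m crank '0 0.0055 0.04 0 0 -0.011;0 0.0055 0.07 0 0 -0.011;0 0.0055 0.085 0 0 -0.011;0 0.0055 0.0913 0 0 -0.011;0 0.0055 0.0913 0 0 -0.011;0 0.0055 0.0913 0 0 -0.011' 0.06 40
python3 -m crank '0 0 0 0 0 0;0 0 0 0 0 0;0 0 0 0 0 0;0 0 0 0 0 0;0 0 0 0 0 0' 0.018 40
python3 -m crank '0 0 -0.03 0 0 0;0 0 -0.07 0 0 0;0 0 -0.12 0 0 0;0 0 -0.12 0 0 0;0 0 -0.12 0 0 0'
python3 -c "
from h import *
togo([.625,-.0385,.12],np.pi/2)
"
```

```text
t: 3.7
tcp_pos: [0.4264, 0.1654, 0.0085]
eef_rot: [0.666, 0.746, -0.001, -0.001]
force: [-0.6, -0.5, 0.2]
opening: 0.06
t: 4.2
tcp_pos: [0.427, 0.1656, 0.0093]
eef_rot: [0.666, 0.746, -0.0, -0.0]
force: [-2.0, -1.6, 12.1]
opening: 0.0229
t: 4.7
tcp_pos: [0.4278, 0.1659, 0.1304]
eef_rot: [0.666, 0.746, 0.001, 0.0]
force: [0.4, -1.0, -2.3]
opening: 0.0222
t 4.7 tcp [0.4278 0.1659 0.1304] rot [ 0.002  0.001 -1.   ] j [ 0.37  0.17 -0.34  1.05  0.    0.26] f [ 0.4 -1.  -2.3] op 0.0222
 shift [-0.2252  0.173   0.0105] rz 0.112
```

```bash
python3 -m crank '-0.037 0.03 -0.01 0 0 0.112;-0.074 0.06 -0.01 0 0 0.112;-0.111 0.09 -0.01 0 0 0.112;-0.148 0.12 0 0 0 0.112;-0.185 0.15 0 0 0 0.112;-0.225 0.176 0 0 0 0.112;-0.225 0.176 0.0 0 0 0.112;-0.225 0.176 0 0 0 0.112;-0.225 0.176 0 0 0 0.112;-0.225 0.176 0 0 0 0.112'
python3 - <<'E'
from h import *
togo([.6285,-.0385,.0425],np.pi/2)
w=shot("wrist","w4")
E
```

```text
t: 5.7
tcp_pos: [0.6271, -0.0371, 0.1303]
eef_rot: [0.707, 0.708, 0.001, -0.0]
force: [-0.9, 1.1, -1.6]
opening: 0.0224
t 5.7 tcp [ 0.6271 -0.0371  0.1303] rot [ 0.001  0.001 -1.   ] j [-0.06  0.51  0.14  1.2   0.   -0.06] f [-0.9  1.1 -1.6] op 0.0224
 shift [-0.0016  0.0013  0.0878] rz 0.001
```

View pics/w4.png

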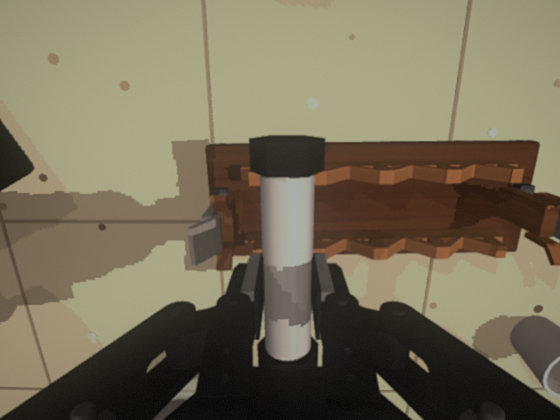

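The tube is held straight between the pads. The front cap is at (288,156), the cradle's near base corners are at (209,146) and (536,143), and the near-wall flats are at (388,174), (453,174) and (517,174).

```bash
python3 - <<'E'
from h import *
w=shot("wrist")
for n,uv,z in [("corner",(209,146),.012),("corner",(537,143),.012),("fl",(388,174),.05),("fl",(453,174),.05),("fl",(517,174),.05),("far",(420,244),.05),("cap inner edge",(288,176),.148),("cap outer top edge",(288,137),.136+.014)]: print(n,onz(w,uv,z).round(4))
togo([.6285,-.0385,.0425],np.pi/2)
E
```

```text
corner [ 0.5794 -0.0986  0.012 ]
corner [0.5759 0.1683 0.012 ]
fl [0.5942 0.0359 0.05  ]
fl [0.594  0.0825 0.05  ]
fl [0.5938 0.129  0.05  ]
far [0.6483 0.0658 0.05  ]
cap inner edge [ 0.5746 -0.0355  0.148 ]
cap outer top edge [ 0.5592 -0.0356  0.15  ]
t 5.8 tcp [ 0.6275 -0.0372  0.1307] rot [ 0.002  0.001 -1.   ] j [-0.06  0.51  0.14  1.2   0.   -0.06] f [-0.1  0.3 -0.8] op 0.0222
 shift [-0.0014  0.0009  0.0882] rz 0.001
```

```bash
python3 -m crank '-0.001 0.004 0.03 0 0 0;-0.001 0.004 0.05 0 0 0;-0.001 0.004 0.06 0 0 0;-0.001 0.004 0.07 0 0 0;-0.001 0.004 0.076 0 0 0;-0.001 0.004 0.08 0 0 0;-0.001 0.004 0.083 0 0 0;-0.001 0.004 0.085 0 0 0;-0.001 0.004 0.086 0 0 0;-0.001 0.004 0.086 0 0 0'
python3 -c "
from h import *
togo([.6315,-.0385,.0425],np.pi/2)
"
```

```text
t: 6.8
tcp_pos: [0.6317, -0.0381, 0.0448]
eef_rot: [0.707, 0.708, 0.001, 0.0]
force: [-0.4, -0.0, -0.6]
opening: 0.0223
t 6.8 tcp [ 0.6317 -0.0381  0.0448] rot [ 0.002  0.001 -1.   ] j [-0.06  0.57  0.02  1.01  0.   -0.06] f [-0.4 -0.  -0.6] op 0.0223
 shift [-0.0004 -0.0002  0.0023] rz 0.001
```

```bash
python3 -m crank '0 0 0.001 0 0 0;0 0 0.002 0 0 0;0 0 0.003 0 0 0;0 0 0.003 0 0 0'
python3 -m crank '0 0 0.001 0 0 0;0 0 0.002 0 0 0;0 0 0.002 0 0 0;0 0 0.002 0 0 0'
```

```text
t: 7.2
tcp_pos: [0.6321, -0.038, 0.0432]
eef_rot: [0.707, 0.708, 0.002, 0.001]
force: [-5.9, 1.5, 16.4]
opening: 0.0228
t: 7.6
tcp_pos: [0.6322, -0.0381, 0.043]
eef_rot: [0.707, 0.708, 0.002, 0.001]
force: [-12.3, -0.1, 25.5]
opening: 0.0223
```

The tube is seated, with contact at TCP z ≈ 0.043. I'll relax, open slightly and lift.

```bash
python3 -m crank '0 0 -0.001 0 0 0;0 0 -0.001 0 0 0' && python3 -m crank '0 0 0 0 0 0;0 0 0 0 0 0;0 0 0 0 0 0;0 0 0 0 0 0' 0.034
python3 -m crank '0 0 -0.03 0 0 0;0 0 -0.08 0 0 0;0 0 -0.12 0 0 0;0 0 -0.12 0 0 0;0 0 -0.12 0 0 0'
python3 - <<'E'
from h import *
togo([.478,.273,.11],np.pi/2)
w=shot("wrist","w5");t=shot("top")
v=t["image"].max(2)<75; v[330:]=0
print([(ce.round(1).tolist(),onz(t,ce,.018).round(4)[:2].tolist()) for ce,st in blobs(v,20,100)])
E
```

```text
t: 7.8
tcp_pos: [0.6325, -0.0381, 0.0445]
eef_rot: [0.707, 0.708, 0.002, 0.002]
force: [0.8, -0.1, -0.5]
opening: 0.0222
t: 8.2
tcp_pos: [0.6325, -0.0381, 0.0443]
eef_rot: [0.707, 0.708, 0.002, 0.002]
force: [0.4, 0.2, -0.1]
opening: 0.034
t: 8.7
tcp_pos: [0.6324, -0.0382, 0.1652]
eef_rot: [0.707, 0.708, 0.003, 0.002]
force: [0.5, -0.5, -0.4]
opening: 0.0339
t 8.7 tcp [ 0.6324 -0.0382  0.1652] rot [ 0.007  0.001 -1.   ] j [-0.06  0.5   0.21  1.27  0.   -0.06] f [ 0.5 -0.5 -0.4] op 0.0339
 shift [ 0.3114 -0.1542  0.0544] rz 0.002
[([291.8, 57.1], [0.9861, -0.0911]), ([258.1, 123.0], [0.7812, 0.0082]), ([307.6, 126.5], [0.7715, -0.1344]), ([18.3, 174.9], [0.6311, 0.7022]), ([41.9, 175.8], [0.6279, 0.6301]), ([407.6, 186.1], [0.5978, -0.4189]), ([12.6, 186.7], [0.5966, 0.7171]), ([41.1, 195.3], [0.5712, 0.6285]), ([112.7, 184.9], [0.6006, 0.4199]), ([131.8, 196.4], [0.5677, 0.3634]), ([158.6, 209.1], [0.5314, 0.2862]), ([8.2, 222.9], [0.4916, 0.7224]), ([108.4, 222.0], [0.495, 0.4274]), ([137.0, 233.7], [0.4623, 0.3448]), ([167.1, 246.1], [0.4281, 0.2596]), ([24.2, 266.8], [0.3677, 0.6662])]
```

View pics/w5.png

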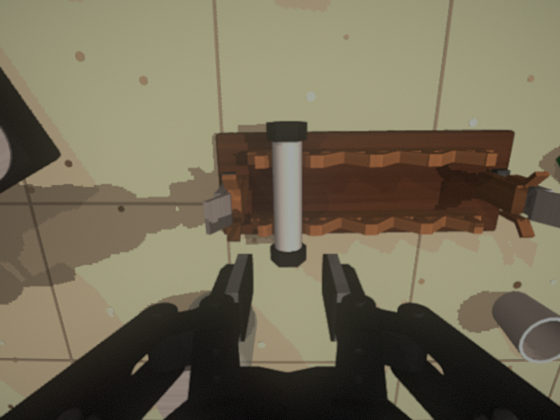

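Tube 1 lies in groove 1 at (288,195), its caps clear of both walls by about equal gaps, and the top view shows the other tubes unmoved. Next is the tube at (0.479, 0.273), yaw 0.252.

```bash
python3 -m crank '0.044 -0.022 0 0 0 -0.1;0.088 -0.044 0 0 0 -0.2;0.132 -0.066 0 0 0 -0.25;0.176 -0.088 0.01 0 0 -0.25;0.22 -0.11 0.03 0 0 -0.25;0.264 -0.132 0.05 0 0 -0.25;0.311 -0.153 0.065 0 0 -0.25;0.311 -0.153 0.065 0 0 -0.25;0.311 -0.153 0.065 0 0 -0.25;0.311 -0.153 0.065 0 0 -0.25' 0.06
python3 - <<'E'
from h import *
togo([.479,.273,.006],1.823)
w=shot("wrist","w6")
v=w["image"].max(2)<60
print([(ce.round(1).tolist(),st[4],onz(w,ce,.016).round(4)) for ce,st in blobs(v,60,3000)])
E
```

```text
t: 9.8
tcp_pos: [0.478, 0.2719, 0.0976]
eef_rot: [0.613, 0.79, 0.001, 0.001]
force: [-0.3, 0.3, 0.1]
opening: 0.0601
t 9.8 tcp [0.478  0.2719 0.0976] rot [ 0.003  0.    -1.   ] j [ 0.52  0.37 -0.16  1.03 -0.    0.27] f [-0.3  0.3  0.1] op 0.0601
 shift [0.0008 0.001  0.0916] rz -0.001
[([288.8, 143.6], np.int32(1016), array([0.4254, 0.2614, 0.016 ])), ([387.9, 217.9], np.int32(1049), array([0.4597, 0.3464, 0.016 ])), ([288.0, 283.4], np.int32(668), array([0.5319, 0.2884, 0.016 ]))]
```

```bash
python3 -m crank '0.0015 -0.001 0.04 0 0 0;0.0015 -0.001 0.07 0 0 0;0.0015 -0.001 0.085 0 0 0;0.0015 -0.001 0.0916 0 0 0;0.0015 -0.001 0.0916 0 0 0;0.0015 -0.001 0.0916 0 0 0'
python3 -m crank '0 0 0 0 0 0;0 0 0 0 0 0;0 0 0 0 0 0;0 0 0 0 0 0;0 0 0 0 0 0' 0.018 40
python3 -m crank '0 0 -0.03 0 0 0;0 0 -0.07 0 0 0;0 0 -0.12 0 0 0;0 0 -0.12 0 0 0;0 0 -0.12 0 0 0'
python3 -c "
from h import *
togo([.629,.0095,.13],np.pi/2)
"
```

```text
t: 10.45
tcp_pos: [0.4783, 0.2728, 0.0074]
eef_rot: [0.613, 0.79, 0.002, 0.001]
force: [-0.4, 0.6, -0.0]
opening: 0.0602
t: 10.95
tcp_pos: [0.4788, 0.273, 0.0082]
eef_rot: [0.613, 0.79, 0.003, 0.002]
force: [-1.3, -1.2, 8.9]
opening: 0.0219
t: 11.45
tcp_pos: [0.4788, 0.2732, 0.1295]
eef_rot: [0.613, 0.79, 0.004, 0.002]
force: [0.1, -0.5, -1.0]
opening: 0.0225
t 11.45 tcp [0.4788 0.2732 0.1295] rot [ 0.008  0.003 -1.   ] j [ 0.52  0.35 -0.11  1.1  -0.    0.27] f [ 0.1 -0.5 -1. ] op 0.0225
 shift [-2.927e-01  8.030e-02 -1.000e-04] rz 0.25
```

```bash
python3 -m crank '-0.042 0.011 -0.01 0 0 0.1;-0.084 0.022 -0.01 0 0 0.2;-0.126 0.033 -0.01 0 0 0.25;-0.168 0.044 -0.01 0 0 0.25;-0.21 0.055 -0.01 0 0 0.25;-0.252 0.067 0 0 0 0.25;-0.293 0.08 0 0 0 0.25;-0.293 0.08 0 0 0 0.25;-0.293 0.08 0 0 0 0.25;-0.293 0.08 0 0 0 0.25'
python3 - <<'E'
from h import *
togo([.629,.0095,.045],np.pi/2)
w=shot("wrist","w7"); im=w["image"]
v=im.max(2)<60; print([(ce.round(1).tolist(),st.tolist()) for ce,st in blobs(v,300,4000)])
g=im[:,275:301].mean((1,2)); d=np.diff(g); print([(i,round(d[i],1)) for i in range(100,340) if abs(d[i])>10])
E
```

```text
t: 12.45
tcp_pos: [0.628, 0.0098, 0.1289]
eef_rot: [0.707, 0.707, 0.003, 0.001]
force: [0.7, -0.6, -0.3]
opening: 0.0222
t 12.45 tcp [0.628  0.0098 0.1289] rot [ 0.006  0.003 -1.   ] j [0.01 0.51 0.13 1.18 0.   0.01] f [ 0.7 -0.6 -0.3] op 0.0222
 shift [-0.0006  0.0005  0.0839] rz 0.001
[([215.7, 142.9], [193, 131, 47, 25, 1002]), ([287.2, 166.2], [250, 145, 75, 44, 2953]), ([549.5, 175.4], [534, 155, 26, 44, 417]), ([431.2, 193.1], [397, 178, 84, 34, 951]), ([189.3, 213.7], [168, 190, 37, 48, 586])]
[(138, np.float64(-19.9)), (139, np.float64(-55.5)), (140, np.float64(-36.6)), (144, np.float64(-11.4)), (187, np.float64(16.3)), (188, np.float64(56.2)), (189, np.float64(50.2)), (190, np.float64(13.2)), (264, np.float64(-12.2)), (265, np.float64(-10.8)), (317, np.float64(13.2))]
```

```bash
python3 -m crank '0 -0.0005 0.03 0 0 0;0 -0.0005 0.05 0 0 0;0 -0.0005 0.06 0 0 0;0 -0.0005 0.07 0 0 0;0 -0.0005 0.076 0 0 0;0 -0.0005 0.08 0 0 0;0 -0.0005 0.083 0 0 0;0 -0.0005 0.0845 0 0 0;0 -0.0005 0.0855 0 0 0;0 -0.0005 0.0855 0 0 0'
python3 -m crank '0 0 0.001 0 0 0;0 0 0.002 0 0 0;0 0 0.002 0 0 0'
```

```text
t: 13.5
tcp_pos: [0.6282, 0.0104, 0.044]
eef_rot: [0.707, 0.707, 0.004, 0.001]
force: [0.8, 0.6, -1.7]
opening: 0.0222
t: 13.8
tcp_pos: [0.6286, 0.0103, 0.0425]
eef_rot: [0.707, 0.707, 0.004, 0.002]
force: [-1.4, -1.5, 5.4]
opening: 0.0225
```

Contact at z = 0.0425 matches the expected 0.0422. Pressing a touch more to confirm, then releasing.

```bash
python3 -m crank '0 0 0.0015 0 0 0;0 0 0.0015 0 0 0'
python3 -m crank '0 0 -0.001 0 0 0;0 0 -0.001 0 0 0' && python3 -m crank '0 0 0 0 0 0;0 0 0 0 0 0;0 0 0 0 0 0;0 0 0 0 0 0' 0.034
python3 -m crank '0 0 -0.03 0 0 0;0 0 -0.08 0 0 0;0 0 -0.12 0 0 0;0 0 -0.12 0 0 0;0 0 -0.12 0 0 0'
python3 - <<'E'
from h import *
t=shot("top"); w=shot("wrist","w8")
v=t["image"].max(2)<75; v[330:]=0
print([(ce.round(1).tolist(),onz(t,ce,.018).round(4)[:2].tolist()) for ce,st in blobs(v,20,100) if ce[0]>60 and ce[0]<320])
togo([.514,.354,.10],1.571+.163)
E
```

```text
t: 14.0
tcp_pos: [0.6287, 0.0102, 0.0422]
eef_rot: [0.707, 0.708, 0.004, 0.002]
force: [-6.9, -0.7, 18.2]
opening: 0.0221
t: 14.2
tcp_pos: [0.6289, 0.0102, 0.0435]
eef_rot: [0.707, 0.708, 0.004, 0.002]
force: [0.1, 0.2, -1.3]
opening: 0.0226
t: 14.6
tcp_pos: [0.6289, 0.0102, 0.0434]
eef_rot: [0.707, 0.708, 0.004, 0.002]
force: [0.9, -0.9, 0.0]
opening: 0.0343
t: 15.1
tcp_pos: [0.6283, 0.0099, 0.1643]
eef_rot: [0.707, 0.708, 0.005, 0.003]
force: [-0.1, 0.1, -0.3]
opening: 0.0339
[([294.9, 79.5], [0.9151, -0.0995]), ([227.3, 128.3], [0.7654, 0.0964]), ([277.2, 130.6], [0.7589, -0.0467]), ([210.8, 167.4], [0.6504, 0.1416]), ([112.5, 184.9], [0.6005, 0.4204]), ([132.1, 196.4], [0.5676, 0.3626]), ([108.7, 222.1], [0.4949, 0.4266]), ([136.8, 233.8], [0.4622, 0.3455])]
t 15.2 tcp [0.6272 0.0098 0.1623] rot [ 0.008  0.003 -1.   ] j [0.01 0.49 0.19 1.26 0.   0.01] f [ 0.1 -0.3 -1. ] op 0.034
 shift [ 0.3441 -0.1133  0.0625] rz -0.162
```

```bash
python3 -m crank '0.046 -0.015 0 0 0 -0.1;0.092 -0.03 0 0 0 -0.16;0.138 -0.045 0 0 0 -0.162;0.184 -0.06 0 0 0 -0.162;0.23 -0.075 0.02 0 0 -0.162;0.276 -0.09 0.04 0 0 -0.162;0.322 -0.105 0.06 0 0 -0.162;0.345 -0.1145 0.0625 0 0 -0.162;0.345 -0.1145 0.0625 0 0 -0.162;0.345 -0.1145 0.0625 0 0 -0.162' 0.06
python3 -c "
from h import *
togo([.5125,.3545,.006],1.571+.162)
"
```

```text
t: 16.2
tcp_pos: [0.5119, 0.3548, 0.0986]
eef_rot: [0.647, 0.763, 0.003, 0.002]
force: [-0.2, 0.5, 0.4]
opening: 0.06
t 16.2 tcp [0.5119 0.3548 0.0986] rot [ 0.006  0.002 -1.   ] j [ 0.61  0.51  0.06  1.11 -0.    0.44] f [-0.2  0.5  0.4] op 0.06
 shift [-0.0005 -0.      0.0926] rz 0.002
```

```bash
python3 -m crank '0 0 0.04 0 0 0;0 0 0.07 0 0 0;0 0 0.085 0 0 0;0 0 0.092 0 0 0;0 0 0.092 0 0 0;0 0 0.092 0 0 0'
python3 -m crank '0 0 0 0 0 0;0 0 0 0 0 0;0 0 0 0 0 0;0 0 0 0 0 0;0 0 0 0 0 0' 0.018 40
python3 -m crank '0 0 -0.03 0 0 0;0 0 -0.07 0 0 0;0 0 -0.12 0 0 0;0 0 -0.12 0 0 0;0 0 -0.12 0 0 0'
python3 -c "
from h import *
togo([.628,.058,.13],np.pi/2)
"
```

```text
t: 16.8
tcp_pos: [0.5132, 0.3548, 0.0076]
eef_rot: [0.647, 0.763, 0.003, 0.002]
force: [0.7, -0.3, 0.4]
opening: 0.0603
t: 17.3
tcp_pos: [0.5137, 0.355, 0.0086]
eef_rot: [0.647, 0.763, 0.004, 0.002]
force: [-1.3, -2.4, 8.5]
opening: 0.0226
t: 17.8
tcp_pos: [0.5134, 0.3553, 0.13]
eef_rot: [0.647, 0.763, 0.005, 0.003]
force: [-0.1, 0.3, -0.7]
opening: 0.0225
t 17.8 tcp [0.5134 0.3553 0.13  ] rot [ 0.011  0.004 -1.   ] j [ 0.61  0.49  0.11  1.17 -0.    0.44] f [-0.1  0.3 -0.7] op 0.0225
 shift [-3.12e-01  6.46e-02 -1.00e-04] rz 0.164
```

```bash
python3 -m crank '-0.045 0.009 -0.01 0 0 0.1;-0.09 0.018 -0.01 0.011 -0.004 0.164;-0.135 0.027 -0.01 0.011 -0.004 0.164;-0.18 0.036 -0.01 0.011 -0.004 0.164;-0.225 0.045 -0.01 0.011 -0.004 0.164;-0.27 0.055 -0.005 0.011 -0.004 0.164;-0.312 0.0646 0 0.011 -0.004 0.164;-0.312 0.0646 0 0.011 -0.004 0.164;-0.312 0.0646 0 0.011 -0.004 0.164;-0.312 0.0646 0 0.011 -0.004 0.164'
python3 - <<'E'
from h import *
togo([.628,.0577,.045],np.pi/2)
w=shot("wrist","w9"); im=w["image"]
g=im[:,275:301].mean((1,2)); d=np.diff(g); print([(i,round(d[i],1)) for i in range(100,340) if abs(d[i])>10])
E
```

```text
t: 18.8
tcp_pos: [0.6274, 0.0587, 0.1291]
eef_rot: [0.707, 0.707, -0.001, -0.0]
force: [-0.2, 0.4, -0.9]
opening: 0.0222
t 18.8 tcp [0.6274 0.0587 0.1291] rot [-0.001 -0.    -1.   ] j [ 0.09  0.52  0.14  1.2  -0.    0.09] f [-0.2  0.4 -0.9] op 0.0222
 shift [-0.001   0.0007  0.0841] rz 0.001
[(139, np.float64(-20.6)), (140, np.float64(-59.1)), (141, np.float64(-35.3)), (145, np.float64(-12.6)), (188, np.float64(19.3)), (189, np.float64(60.3)), (190, np.float64(49.7)), (267, np.float64(-20.2)), (268, np.float64(-22.7)), (320, np.float64(18.9))]
```

```bash
python3 -m crank '-0.001 0 0.03 0 0 0;-0.001 0 0.05 0 0 0;-0.001 0 0.06 0 0 0;-0.001 0 0.07 0 0 0;-0.001 0 0.076 0 0 0;-0.001 0 0.08 0 0 0;-0.001 0 0.083 0 0 0;-0.001 0 0.0845 0 0 0;-0.001 0 0.086 0 0 0;-0.001 0 0.0865 0 0 0'
python3 -m crank '0 0 0.001 0 0 0;0 0 0.002 0 0 0;0 0 0.002 0 0 0'
```

```text
t: 19.85
tcp_pos: [0.6275, 0.058, 0.0431]
eef_rot: [0.707, 0.708, -0.0, -0.0]
force: [0.1, 0.1, 0.3]
opening: 0.0224
t: 20.15
tcp_pos: [0.6277, 0.058, 0.0424]
eef_rot: [0.707, 0.708, 0.0, 0.0]
force: [-7.2, -0.2, 16.1]
opening: 0.0221
```

```bash
python3 -m crank '0 0 -0.001 0 0 0;0 0 -0.001 0 0 0' && python3 -m crank '0 0 0 0 0 0;0 0 0 0 0 0;0 0 0 0 0 0;0 0 0 0 0 0' 0.034
python3 -m crank '0 0 -0.03 0 0 0;0 0 -0.08 0 0 0;0 0 -0.12 0 0 0;0 0 -0.12 0 0 0;0 0 -0.12 0 0 0'
python3 - <<'E'
from h import *
t=shot("top","t10"); w=shot("wrist","w10")
v=t["image"].max(2)<75; v[330:]=0
print([(ce.round(1).tolist(),onz(t,ce,.018).round(4)[:2].tolist()) for ce,st in blobs(v,20,100) if ce[0]>60 and ce[0]<320])
togo([.546,.423,.10],1.571-.076)
E
```

```text
t: 20.35
tcp_pos: [0.6281, 0.058, 0.0438]
eef_rot: [0.707, 0.708, 0.0, 0.001]
force: [-0.5, -0.8, -0.7]
opening: 0.0223
t: 20.75
tcp_pos: [0.6281, 0.058, 0.0437]
eef_rot: [0.707, 0.708, 0.0, 0.001]
force: [-0.4, -0.3, -0.3]
opening: 0.0337
t: 21.25
tcp_pos: [0.6284, 0.0581, 0.1645]
eef_rot: [0.707, 0.708, 0.001, 0.001]
force: [-0.7, 0.1, -0.6]
opening: 0.0341
[([248.3, 51.7], [1.0024, 0.0378]), ([180.9, 58.2], [0.9822, 0.2373]), ([243.4, 94.5], [0.8677, 0.0513]), ([245.1, 126.6], [0.7705, 0.0455]), ([293.4, 161.3], [0.6685, -0.0924]), ([112.5, 184.8], [0.6009, 0.4204]), ([108.6, 222.0], [0.495, 0.4269])]
t 21.35 tcp [0.6273 0.058  0.1626] rot [-0. -0. -1.] j [ 0.09  0.5   0.21  1.28 -0.    0.09] f [-0.2 -0.1 -0.1] op 0.0337
 shift [ 0.3651 -0.0809  0.0625] rz 0.077
```

View pics/w10.png

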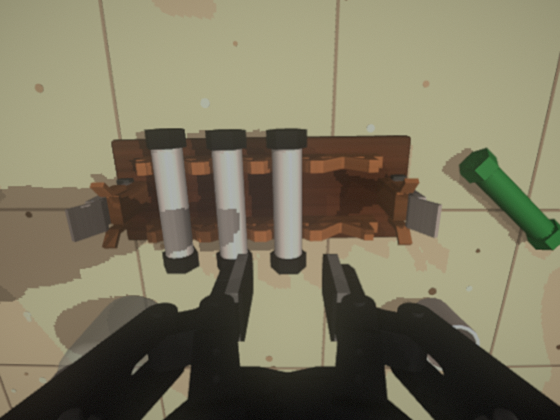

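Three tubes lie parallel in grooves 1 to 3 at (175,200), (230,200), (288,200), with groove 4 free. Next is the last tube, at (0.5455, 0.4237).

```bash
python3 -m crank '0.048 -0.01 0 0 0 0.066;0.096 -0.02 0 0 0 0.066;0.144 -0.03 0 0 0 0.066;0.192 -0.04 0 0 0 0.066;0.24 -0.05 0.01 0 0 0.066;0.288 -0.062 0.03 0 0 0.066;0.336 -0.074 0.05 0 0 0.066;0.366 -0.0815 0.0625 0 0 0.066;0.366 -0.0815 0.0625 0 0 0.066;0.366 -0.0815 0.0625 0 0 0.066' 0.06
python3 -c "
from h import *
togo([.5455,.4237,.006],1.571-.065)
w=shot('wrist')
v=w['image'].max(2)<60
print([(ce.round(1).tolist(),st[4],onz(w,ce,.016).round(4)) for ce,st in blobs(v,60,3000)])
"
```

```text
t: 22.35
tcp_pos: [0.5442, 0.4239, 0.0981]
eef_rot: [0.729, 0.684, -0.002, -0.0]
force: [0.7, -0.9, 0.3]
opening: 0.0597
t 22.35 tcp [0.5442 0.4239 0.0981] rot [-0.003 -0.002 -1.   ] j [ 0.66  0.66  0.31  1.22 -0.    0.73] f [ 0.7 -0.9  0.3] op 0.0597
 shift [0.0001 0.0015 0.0921] rz 0.002
[([302.3, 6.2], np.int32(382), array([0.4065, 0.443 , 0.016 ])), ([290.9, 147.4], np.int32(1022), array([0.4928, 0.4308, 0.016 ])), ([548.4, 251.8], np.int32(2918), array([0.5852, 0.6268, 0.016 ])), ([290.1, 286.2], np.int32(668), array([0.6023, 0.4237, 0.016 ])), ([10.4, 335.4], np.int32(1349), array([0.6373, 0.1793, 0.016 ]))]
```

```bash
python3 -m crank '0.0015 0.001 0.04 0 0 0;0.0015 0.001 0.07 0 0 0;0.0015 0.001 0.085 0 0 0;0.0015 0.001 0.0918 0 0 0;0.0015 0.001 0.0918 0 0 0;0.0015 0.001 0.0918 0 0 0'
python3 -m crank '0 0 0 0 0 0;0 0 0 0 0 0;0 0 0 0 0 0;0 0 0 0 0 0;0 0 0 0 0 0' 0.018 40
python3 -m crank '0 0 -0.03 0 0 0;0 0 -0.07 0 0 0;0 0 -0.12 0 0 0;0 0 -0.12 0 0 0;0 0 -0.12 0 0 0'
python3 -c "
from h import *
togo([.628,.106,.13],np.pi/2)
"
```

```text
t: 23.0
tcp_pos: [0.5469, 0.4244, 0.0086]
eef_rot: [0.73, 0.684, -0.0, 0.0]
force: [0.7, 0.5, 1.0]
opening: 0.0598
t: 23.5
tcp_pos: [0.5473, 0.4246, 0.0096]
eef_rot: [0.73, 0.684, 0.0, 0.0]
force: [-0.3, -2.5, 7.3]
opening: 0.0224
t: 24.0
tcp_pos: [0.5478, 0.4252, 0.1311]
eef_rot: [0.73, 0.684, 0.002, 0.0]
force: [-0.7, 0.2, -1.6]
opening: 0.0224
t 24.0 tcp [0.5478 0.4252 0.1311] rot [ 0.003  0.002 -1.   ] j [ 0.66  0.65  0.38  1.29 -0.    0.73] f [-0.7  0.2 -1.6] op 0.0224
 shift [-0.3133  0.1008  0.0008] rz -0.065
```

```bash
python3 -m crank '-0.045 0.014 -0.01 0 0 -0.065;-0.09 0.028 -0.01 0 0 -0.065;-0.135 0.042 -0.01 0 0 -0.065;-0.18 0.056 -0.01 0 0 -0.065;-0.225 0.07 -0.01 0 0 -0.065;-0.27 0.085 -0.005 0 0 -0.065;-0.313 0.101 0 0 0 -0.065;-0.313 0.101 0 0 0 -0.065;-0.313 0.101 0 0 0 -0.065;-0.313 0.101 0 0 0 -0.065'
python3 - <<'E'
from h import *
togo([.628,.106,.0455],np.pi/2)
w=shot("wrist","w11"); im=w["image"]
g=im[:,275:301].mean((1,2)); d=np.diff(g); print([(i,round(d[i],1)) for i in range(100,340) if abs(d[i])>10])
E
```

```text
t: 25.0
tcp_pos: [0.6277, 0.107, 0.13]
eef_rot: [0.707, 0.707, 0.001, 0.0]
force: [0.6, -0.4, -0.6]
opening: 0.0222
t 25.0 tcp [0.6277 0.107  0.13  ] rot [ 0.002  0.002 -1.   ] j [0.17 0.53 0.16 1.2  0.   0.17] f [ 0.6 -0.4 -0.6] op 0.0222
 shift [-0.0012  0.0002  0.0845] rz 0.0
[(137, np.float64(-14.5)), (138, np.float64(-44.9)), (139, np.float64(-39.2)), (144, np.float64(-10.8)), (187, np.float64(40.2)), (188, np.float64(49.3)), (189, np.float64(26.4)), (264, np.float64(-12.4)), (265, np.float64(-10.7)), (269, np.float64(-11.5)), (317, np.float64(11.8)), (324, np.float64(11.4))]
```

```bash
python3 -m crank '-0.001 0.0005 0.03 0 0 0;-0.001 0.0005 0.05 0 0 0;-0.001 0.0005 0.06 0 0 0;-0.001 0.0005 0.07 0 0 0;-0.001 0.0005 0.076 0 0 0;-0.001 0.0005 0.08 0 0 0;-0.001 0.0005 0.083 0 0 0;-0.001 0.0005 0.0845 0 0 0;-0.001 0.0005 0.0855 0 0 0;-0.001 0.0005 0.086 0 0 0'
python3 -m crank '0 0 0.001 0 0 0;0 0 0.002 0 0 0;0 0 0.002 0 0 0'
```

```text
t: 26.05
tcp_pos: [0.6286, 0.1066, 0.0445]
eef_rot: [0.707, 0.707, 0.002, 0.0]
force: [0.6, -0.2, 0.0]
opening: 0.0219
t: 26.35
tcp_pos: [0.6289, 0.1063, 0.0436]
eef_rot: [0.707, 0.707, 0.002, 0.001]
force: [-4.1, -3.6, 12.3]
opening: 0.0221
```

```bash
python3 -m crank '0 0 -0.001 0 0 0;0 0 -0.001 0 0 0' && python3 -m crank '0 0 0 0 0 0;0 0 0 0 0 0;0 0 0 0 0 0;0 0 0 0 0 0' 0.034
python3 -m crank '0 0 -0.03 0 0 0;0 0 -0.08 0 0 0;0 0 -0.13 0 0 0;0 0 -0.18 0 0 0;0 0 -0.18 0 0 0;0 0 -0.18 0 0 0'
python3 - <<'E'
from h import *
t=shot("top"); w=shot("wrist","w12")
v=t["image"].max(2)<75; v[330:]=0
print([(ce.round(1).tolist(),st.tolist(),onz(t,ce,.046).round(4)[:2].tolist()) for ce,st in blobs(v,20,100) if ce[0]>60 and ce[0]<400])
togo([.433,-.054,.2],0.07)
E
```

```text
t: 26.55
tcp_pos: [0.6292, 0.1063, 0.0449]
eef_rot: [0.707, 0.707, 0.002, 0.001]
force: [0.6, 0.5, -0.6]
opening: 0.0224
t: 26.95
tcp_pos: [0.6292, 0.1064, 0.0449]
eef_rot: [0.707, 0.707, 0.002, 0.001]
force: [-0.2, 0.7, 0.7]
opening: 0.0342
t: 27.55
tcp_pos: [0.6291, 0.1061, 0.226]
eef_rot: [0.707, 0.707, 0.003, 0.002]
force: [0.2, 0.0, -0.9]
opening: 0.0336
[([180.3, 37.6], [173, 36, 16, 5, 27], [1.0337, 0.2364]), ([210.8, 114.9], [206, 103, 9, 23, 71], [0.7959, 0.1413]), ([256.8, 153.2], [252, 152, 10, 4, 32], [0.6845, 0.0114]), ([273.6, 153.8], [269, 152, 10, 5, 39], [0.6829, -0.0355]), ([293.1, 161.0], [290, 159, 6, 6, 22], [0.6626, -0.0895]), ([281.1, 243.6], [274, 242, 15, 4, 48], [0.4337, -0.055]), ([105.5, 258.4], [102, 253, 10, 15, 22], [0.3929, 0.4218])]
t 27.65 tcp [0.6279 0.1059 0.2237] rot [ 0.003  0.001 -1.   ] j [0.17 0.51 0.37 1.43 0.   0.17] f [-0.2 -0.3  0.3] op 0.0339
 shift [-0.1598 -0.1951  0.0229] rz 1.502
```

View pics/w12.png

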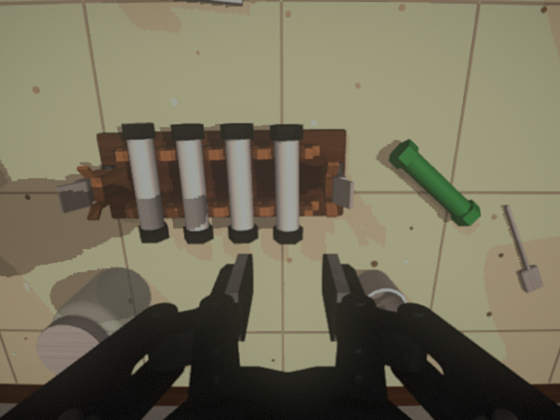

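All four tubes lie in grooves 1 to 4 at (145,180), (193,180), (240,180), (288,180). The keeper's edge is visible at the top (205,0). Now the keeper, with its fin at about (0.433, -0.054) and yaw -0.074.

```bash
python3 -m crank '-0.02 -0.025 0 0 0 0.15;-0.04 -0.05 0 0 0 0.3;-0.06 -0.075 0 0 0 0.45;-0.08 -0.1 0 0 0 0.6;-0.1 -0.125 0.02 0 0 0.75;-0.12 -0.15 0.03 0 0 0.9;-0.14 -0.17 0.05 0 0 1.05;-0.16 -0.195 0.063 0 0 1.2;-0.16 -0.195 0.063 0 0 1.35;-0.16 -0.195 0.063 0 0 1.5' 0.045 80
python3 -c "
from h import *
togo([.433,-.054,.13],-.074)
"
```

```text
t: 28.65
tcp_pos: [0.4313, -0.0545, 0.1584]
eef_rot: [0.999, 0.032, -0.0, -0.001]
force: [-0.5, 0.7, 0.1]
opening: 0.0453
t 28.65 tcp [ 0.4313 -0.0545  0.1584] rot [-0.     0.002 -1.   ] j [-0.13  0.11 -0.35  1.12  0.    1.38] f [-0.5  0.7  0.1] op 0.0453
 shift [ 0.0017 -0.0003  0.0284] rz 0.138
```

```bash
python3 -m crank '0.0017 0 0.014 0 0 0.138;0.0017 0 0.028 0 0 0.138;0.0017 0 0.028 0 0 0.138;0.0017 0 0.028 0 0 0.138'
python3 -c "
from h import *
togo([.433,-.054,.016],-.074)
w=shot('wrist','w13')
v=w['image'].max(2)<60
print(-np.array(w['R']).T@np.array(w['t']),[(ce.round(1).tolist(),st.tolist(),onz(w,ce,.04).round(4)) for ce,st in blobs(v,60,8000)])
"
```

```text
t: 29.05
tcp_pos: [0.4322, -0.0542, 0.1299]
eef_rot: [0.999, -0.037, -0.001, -0.001]
force: [-0.3, 0.6, 0.2]
opening: 0.0453
t 29.05 tcp [ 0.4322 -0.0542  0.1299] rot [-0.002  0.002 -1.   ] j [-0.13  0.13 -0.4   1.05  0.    1.52] f [-0.3  0.6  0.2] op 0.0453
 shift [ 0.001  -0.      0.1139] rz 0.001
[0.43656802 0.02441874 0.2726466 ] [([289.9, 210.4], [283, 179, 16, 64, 928], array([ 0.4325, -0.0518,  0.04  ])), ([556.5, 253.8], [552, 246, 8, 16, 88], array([ 0.6453, -0.1041,  0.04  ]))]
```

View pics/w13.png

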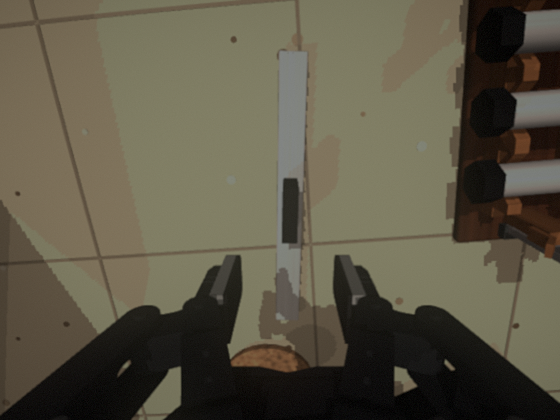

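The fin is centred between the open jaws at (290,210) and the bar is parallel to the tool. Descending to grip.

```bash
python3 -m crank '0.001 0 0.04 0 0 0;0.001 0 0.08 0 0 0;0.001 0 0.1 0 0 0;0.001 0 0.112 0 0 0;0.001 0 0.113 0 0 0;0.001 0 0.113 0 0 0'
python3 -m crank '0 0 0 0 0 0;0 0 0 0 0 0;0 0 0 0 0 0;0 0 0 0 0 0;0 0 0 0 0 0' 0.006 80
python3 -m crank '0 0 -0.03 0 0 0;0 0 -0.08 0 0 0;0 0 -0.13 0 0 0;0 0 -0.16 0 0 0;0 0 -0.16 0 0 0;0 0 -0.16 0 0 0'
python3 -c "
from h import *
togo([.625,.0335,.18],0)
w=shot('wrist','w14')
"
```

```text
t: 29.7
tcp_pos: [0.434, -0.0542, 0.0179]
eef_rot: [0.999, -0.037, -0.0, -0.001]
force: [0.3, 0.6, -0.1]
opening: 0.0453
t: 30.2
tcp_pos: [0.4347, -0.0542, 0.0188]
eef_rot: [0.999, -0.037, 0.001, -0.001]
force: [-1.3, 0.4, 9.7]
opening: 0.0106
t: 30.8
tcp_pos: [0.4348, -0.0545, 0.1791]
eef_rot: [0.999, -0.037, 0.001, -0.001]
force: [-0.6, 0.7, -2.1]
opening: 0.0107
t 30.8 tcp [ 0.4348 -0.0545  0.1791] rot [ 0.002  0.002 -1.   ] j [-0.13  0.1  -0.3   1.17  0.    1.52] f [-0.6  0.7 -2.1] op 0.0107
 shift [ 0.1833 -0.1017 -0.0003] rz -0.073
```

View pics/w14.png

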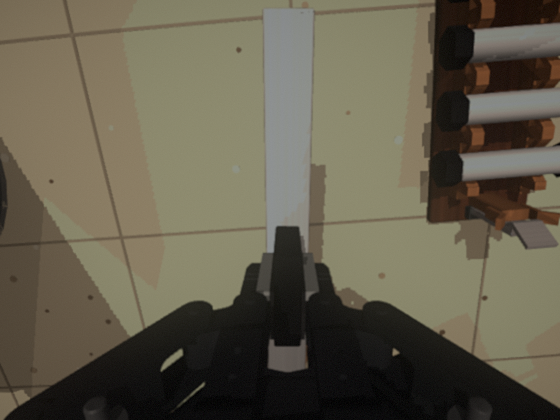

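The keeper is held by its fin. Checking whether it's level and where its +y end sits relative to the TCP.

```bash
python3 - <<'E'
from h import *
w=shot("wrist"); s=arm.state(); M=Rn.from_quat(s["eef_rot"]).as_matrix()
# tool y axis points to world -y; bar top is 8.8 mm beyond... tool z from TCP to bar top = .0188-.010
for off in (-.004,0,.004):
    P=lambda a,b,z=.0088: proj(w,s["tcp_pos"]+M@np.array([a,b,z])).round(1)
    print(off,P(-.011,-.119+off),P(.011,-.119+off),P(-.011,-.04+off),P(.011,-.04+off),"fin",P(0,-.022+off,-.0272),P(0,.022+off,-.0272))
im=w["image"].astype(int)
for r in (20,60,120,180,215):
    d=np.abs(np.diff(im[r,230:345].sum(1)));print(r,[(230+i,int(d[i])) for i in np.where(d>45)[0]])
print([ (i,int(x)) for i,x in enumerate(np.diff(im[:,280:300].mean((1,2)))) if abs(x)>8])
E
```

```text
-0.004 [264.3  -5.7] [317.5  -5.6] [267.5 180.8] [312.9 180.8] fin [290.9 246. ] [290.4 338. ]
0 [264.5   5.2] [317.2   5.3] [267.6 188.8] [312.7 188.8] fin [290.8 255.2] [290.4 345.4]
0.004 [264.6  15.9] [317.  16.] [267.8 196.7] [312.5 196.7] fin [290.8 264.2] [290.4 352.7]
20 []
60 []
120 [(np.int64(264), 55), (np.int64(310), 50)]
180 [(np.int64(265), 48), (np.int64(309), 67), (np.int64(325), 55)]
215 [(np.int64(308), 65), (np.int64(323), 49)]
[(8, 10), (224, -16), (225, -41), (226, -32), (344, 11), (345, 33), (346, 29), (369, -11), (370, -23), (371, -26), (372, -9)]
```

```bash
python3 -m crank '0.045 -0.025 0 0 0 -0.073;0.09 -0.05 0 0 0 -0.073;0.135 -0.075 0 0 0 -0.073;0.1833 -0.1037 0 0 0 -0.073;0.1833 -0.1037 0 0 0 -0.073;0.1833 -0.1037 0 0 0 -0.073;0.1833 -0.1037 0.02 0 0 -0.073;0.1833 -0.1037 0.045 0 0 -0.073;0.1833 -0.1037 0.045 0 0 -0.073;0.1833 -0.1037 0.045 0 0 -0.073'
python3 -c "
from h import *
togo([.625,.0355,.0828],0)
w=shot('wrist','w15')
"
```

```text
t: 31.9
tcp_pos: [0.6231, 0.0352, 0.133]
eef_rot: [1.0, -0.0, -0.001, -0.001]
force: [-0.3, 0.3, -1.0]
opening: 0.0107
t 31.9 tcp [0.6231 0.0352 0.133 ] rot [-0.002  0.002 -1.   ] j [0.06 0.5  0.13 1.2  0.   1.63] f [-0.3  0.3 -1. ] op 0.0107
 shift [ 0.002  -0.0002  0.0502] rz -0.001
```

View pics/w15.png

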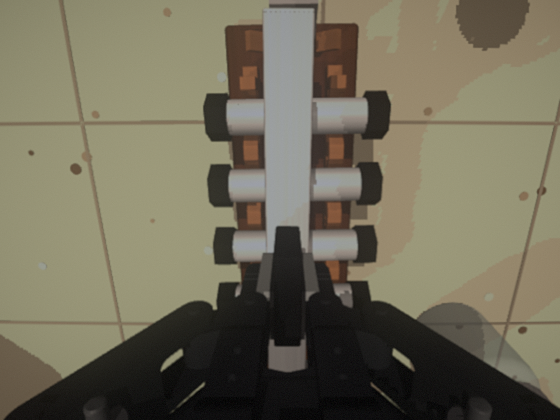

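```bash
python3 - <<'E'
from h import *
w=shot("wrist");im=w["image"].astype(int)
print(onz(w,(263.5,60),.124)[0],onz(w,(313.5,60),.124)[0]); 
for r in (60,150):
    d=np.abs(np.diff(im[r,200:400].sum(1)));print(r,[(200+int(i),int(d[i])) for i in np.where(d>60)[0]])
for u in (226,358): print(onz(w,(u,60),.012))
for a,b in (((216,116),(379,114)),((219,186),(371,184))): print("tube mid x",(onz(w,a,.048)+onz(w,b,.048))/2)
print(arm.state()["tcp_pos"])
E
```

```text
0.6118116366023199 0.6336935459486485
60 [(224, 119), (225, 112), (262, 95), (263, 131), (312, 95), (313, 96), (354, 95), (355, 113)]
150 [(227, 70), (230, 63), (231, 68), (256, 72), (263, 124), (264, 121), (309, 90), (310, 147), (311, 75), (327, 62), (341, 63), (371, 66)]
[0.57562288 0.14761501 0.012     ]
[0.67586308 0.14766227 0.012     ]
tube mid x [0.62917688 0.10826507 0.048     ]
tube mid x [0.6278176  0.05884516 0.048     ]
[0.62434051 0.03542558 0.13419044]
```

```bash
python3 -m crank '0.0015 0 0.01 0 0 0;0.0015 0 0.02 0 0 0;0.0015 0 0.028 0 0 0;0.0015 0 0.034 0 0 0;0.0015 0 0.034 0 0 0'
python3 -m crank '0 0 0.003 0 0 0;0 0 0.005 0 0 0;0 0 0.005 0 0 0'
python3 -m crank '0 0 0.003 0 0 0;0 0 0.005 0 0 0;0 0 0.005 0 0 0'
python3 -c "
from h import *
togo([.626,.0355,.0828],0)
"
```

```text
t: 32.5
tcp_pos: [0.6255, 0.0355, 0.0993]
eef_rot: [1.0, -0.0, -0.0, -0.001]
force: [-1.3, 0.3, 1.5]
opening: 0.0108
t: 32.8
tcp_pos: [0.6255, 0.0355, 0.0941]
eef_rot: [1.0, -0.0, -0.0, -0.001]
force: [1.8, -0.1, -3.3]
opening: 0.0106
t: 33.1
tcp_pos: [0.626, 0.0355, 0.0892]
eef_rot: [1.0, -0.0, 0.0, -0.001]
force: [3.1, -0.4, 2.2]
opening: 0.0106
t 33.1 tcp [0.626  0.0355 0.0892] rot [ 0.001  0.002 -1.   ] j [0.06 0.53 0.06 1.1  0.   1.63] f [ 3.1 -0.4  2.2] op 0.0106
 shift [ 0.     -0.      0.0064] rz -0.0
```

```bash
python3 -m crank '0.001 0 0.002 0 0 0;0.001 0 0.004 0 0 0;0.001 0 0.004 0 0 0'
python3 -m crank '0 0 0.002 0 0 0;0 0 0.003 0 0 0;0 0 0.003 0 0 0'
python3 -m crank '0 0 0.001 0 0 0;0 0 0.002 0 0 0;0 0 0.002 0 0 0'
python3 - <<'E'
from h import *
togo([.626,.0355,.0828],0)
s=shot("side","s16"); c=shot("wrist","w16")
for X in [(.626,-.085,.08),(.626,.153,.08)]: print(proj(s,X))
a=s["image"][150:300,190:300,::-1]; cv2.imwrite("pics/s16c.png",cv2.resize(a,None,fx=5,fy=4,interpolation=cv2.INTER_CUBIC)[:600])
E
```

```text
t: 33.4
tcp_pos: [0.6268, 0.0357, 0.0848]
eef_rot: [1.0, 0.0, 0.0, -0.001]
force: [1.5, 1.8, -0.5]
opening: 0.0107
t: 33.7
tcp_pos: [0.627, 0.0356, 0.0828]
eef_rot: [1.0, -0.0, 0.001, -0.001]
force: [-3.8, -1.1, 16.0]
opening: 0.0108
t: 34.0
tcp_pos: [0.6271, 0.0356, 0.0828]
eef_rot: [1.0, -0.0, 0.001, -0.001]
force: [-10.7, -0.4, 29.8]
opening: 0.0109
t 34.0 tcp [0.6271 0.0356 0.0828] rot [ 0.003  0.003 -1.   ] j [0.06 0.54 0.05 1.09 0.   1.63] f [-10.7  -0.4  29.8] op 0.0109
 shift [-0.0011  0.0001 -0.    ] rz -0.0
[255.04341173 184.38719315]
[233.06597528 243.32583173]
```

View pics/s16c.png

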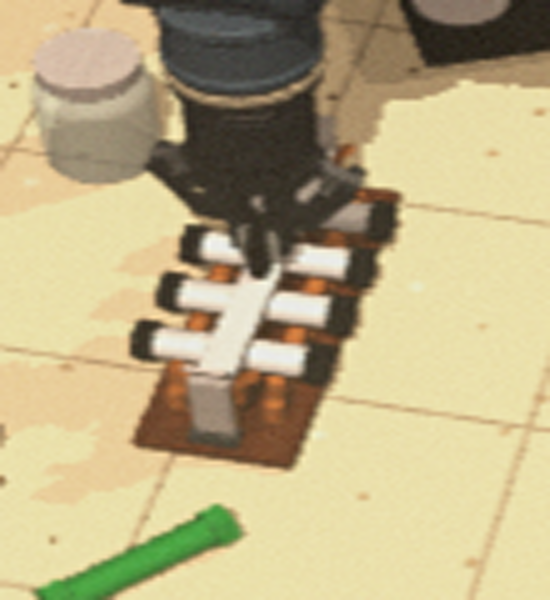

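The bar sits across all four tubes and stopped hard at TCP z = 0.0828, exactly the expected home height. Now releasing it.

```bash
python3 -m crank '0 0 -0.002 0 0 0;0 0 -0.0015 0 0 0;0 0 -0.0015 0 0 0' && python3 -m crank '0 0 0 0 0 0;0 0 0 0 0 0;0 0 0 0 0 0;0 0 0 0 0 0' 0.034
python3 -m crank '0 0 -0.03 0 0 0;0 0 -0.07 0 0 0;0 0 -0.12 0 0 0;0 0 -0.15 0 0 0;0 0 -0.15 0 0 0;0 0 -0.15 0 0 0'
python3 -c "
from h import *
togo([.52,-.10,.28],0)
"
```

```text
t: 34.4
tcp_pos: [0.6269, 0.0356, 0.0838]
eef_rot: [1.0, -0.0, 0.001, -0.001]
force: [1.9, 0.6, -3.4]
opening: 0.0105
t: 34.8
tcp_pos: [0.6269, 0.0356, 0.0839]
eef_rot: [1.0, -0.0, 0.001, -0.001]
force: [-1.1, -0.0, 0.8]
opening: 0.0341
t: 35.4
tcp_pos: [0.6269, 0.0352, 0.2342]
eef_rot: [1.0, -0.0, 0.002, -0.001]
force: [0.5, -0.5, -1.2]
opening: 0.0339
t 35.4 tcp [0.6269 0.0352 0.2342] rot [ 0.003  0.003 -1.   ] j [0.05 0.49 0.36 1.44 0.   1.63] f [ 0.5 -0.5 -1.2] op 0.0339
 shift [-0.1067  0.1351 -0.0465] rz -0.0
```

```bash
python3 -m crank '-0.03 -0.02 -0.05 0 0 0;-0.06 -0.035 -0.09 0 0 0;-0.06 -0.035 -0.09 0 0 0;-0.06 -0.035 -0.09 0 0 0'
python3 - <<'E'
from h import *
w=shot('wrist','w17'); t=shot("top")
for X in [(.626,.034,.05),(.626,.16,.08),(.626,-.092,.08)]: print(proj(w,X).round(0))
u,v=proj(w,(.626,.034,.05)).astype(int); a=w["image"][max(0,v-150):v+150,max(0,u-110):u+110,::-1]
print(max(0,v-150),max(0,u-110))
cv2.imwrite("pics/w17c.png",cv2.resize(a,None,fx=2,fy=2,interpolation=cv2.INTER_CUBIC))
E
```

```text
t: 35.8
tcp_pos: [0.5664, 0.0706, 0.3251]
eef_rot: [1.0, 0.0, 0.003, -0.001]
force: [0.6, 0.1, -0.2]
opening: 0.0343
[332. 195.]
[340.  97.]
[331. 289.]
45 221
```

View pics/w17c.png

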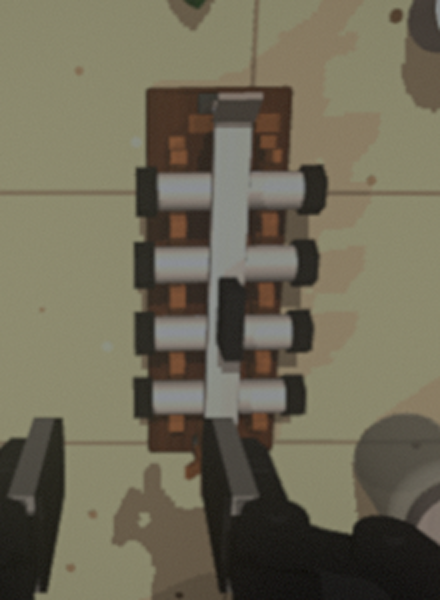

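The +y hook's barb overlaps the bar end at crop (238,108) and the bar lies across all four tubes with its fin at (230,320). The -y hook is hidden by a finger, so I'll check it once the arm is away. Now to the cup.

```bash
python3 -m crank '-0.022 0.041 0.01 0 0 -0.1;-0.044 0.082 0.02 0 0 -0.2;-0.066 0.123 0.03 0 0 -0.3;-0.088 0.164 0.05 0 0 -0.4;-0.11 0.205 0.07 0 0 -0.4;-0.132 0.246 0.09 0 0 -0.4;-0.154 0.287 0.11 0 0 -0.4;-0.174 0.329 0.125 0 0 -0.4;-0.174 0.329 0.125 0 0 -0.4;-0.174 0.329 0.125 0 0 -0.4' 0.08 30
python3 - <<'E'
from h import *
togo([.394,-.26,.12],0.4)
w=shot('wrist','w18'); t=shot("top","t18"); im=w["image"]
hsv=cv2.cvtColor(im,cv2.COLOR_RGB2HSV)
for X in [(.394,-.26,.063),(.587,-.298,.049),(.489,-.34,.063)]: print(proj(w,X).round(0))
a=np.hstack([im[:,:,::-1]]); r=cv2.resize(t["image"][140:300,180:420,::-1],None,fx=3,fy=3,interpolation=cv2.INTER_CUBIC)
r=cv2.resize(r,(630,420)); 
cv2.imwrite("pics/mix18.png",cv2.resize(np.hstack([a,r]),(800,282)))
cv2.imwrite("pics/t18c.png",cv2.resize(t["image"][140:300,180:420,::-1],None,fx=3,fy=3,interpolation=cv2.INTER_CUBIC))
orange=(hsv[...,0]>5)&(hsv[...,0]<18)&(hsv[...,1]>110)
print("cork",[(ce.round(1),st.tolist(),onz(w,ce,.008).round(4)) for ce,st in blobs(orange,500)])
white=(hsv[...,1]<40)&(hsv[...,2]>90)
print("white",[(ce.round(1),st.tolist(),onz(w,ce,.06).round(4)) for ce,st in blobs(white,200)])
E
```

```text
t: 36.9
tcp_pos: [0.3913, -0.2597, 0.1942]
eef_rot: [0.98, 0.197, -0.0, -0.002]
force: [1.1, 0.4, 0.8]
opening: 0.0801
t 36.9 tcp [ 0.3913 -0.2597  0.1942] rot [-0.002  0.004 -1.   ] j [-0.59  0.16 -0.19  1.22  0.    0.59] f [1.1 0.4 0.8] op 0.0801
 shift [0.0023 0.0017 0.0742] rz -0.004
[291. 201.]
[447. 299.]
[347. 308.]
cork [(array([546.1,  96.9]), [520, 44, 40, 90, 1773], array([ 0.5912, -0.0784,  0.008 ])), (array([296.6, 169.2]), [246, 136, 93, 91, 3381], array([ 0.3927, -0.2405,  0.008 ]))]
white [(array([287.4, 193.4]), [257, 164, 62, 61, 822], array([ 0.3885, -0.2553,  0.06  ])), (array([285.1, 194.1]), [271, 187, 29, 14, 268], array([ 0.3869, -0.2567,  0.06  ])), (array([347.9, 314.2]), [335, 303, 31, 23, 526], array([ 0.4942, -0.3484,  0.06  ]))]
```

View pics/w18.png

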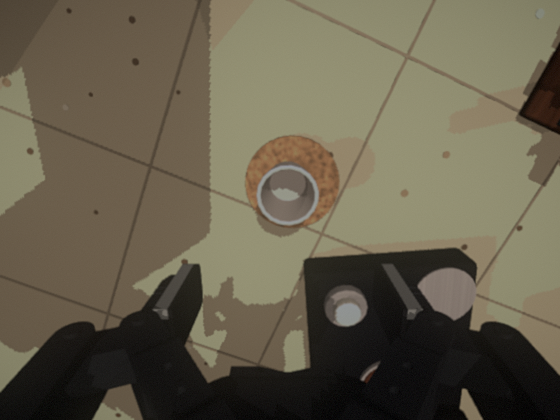

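The cup rim is at (288,194) on the cork coaster (292,182), the button at (348,311) and the rest disc at (447,293). The jaws straddle the cup, so I'm descending.

```bash
python3 -m crank '-0.0005 -0.002 0.04 0 0 0;-0.0005 -0.002 0.08 0 0 0;-0.0005 -0.002 0.12 0 0 0;-0.0005 -0.002 0.15 0 0 0;-0.0005 -0.002 0.165 0 0 0;-0.0005 -0.002 0.17 0 0 0;-0.0005 -0.002 0.17 0 0 0'
python3 -m crank '0 0 0 0 0 0;0 0 0 0 0 0;0 0 0 0 0 0;0 0 0 0 0 0;0 0 0 0 0 0' 0.045 30
python3 -m crank '0 0 -0.03 0 0 0;0 0 -0.07 0 0 0;0 0 -0.11 0 0 0;0 0 -0.13 0 0 0;0 0 -0.13 0 0 0;0 0 -0.13 0 0 0'
python3 - <<'E'
from h import *
togo([.588,-.30,.15],0.4)
w=shot('wrist','w19'); im=w["image"]
hsv=cv2.cvtColor(im,cv2.COLOR_RGB2HSV)
white=(hsv[...,1]<50)&(hsv[...,2]>80)
print("white",[(ce.round(1),st.tolist(),onz(w,ce,.06).round(4)) for ce,st in blobs(white,300)])
t=shot("top"); 
pink=t["image"][170:240,345:410].astype(int)
cv2.imwrite("pics/rest.png",pink[:,:,::-1])
m=(pink.min(2)>85); print("rest/btn",[(ce+[345,170],st.tolist(),onz(t,ce+[345,170],.049).round(4),onz(t,ce+[345,170],.063).round(4)) for ce,st in blobs(m,40)])
E
```

```text
t: 37.7
tcp_pos: [0.392, -0.2555, 0.0253]
eef_rot: [0.98, 0.199, 0.0, -0.002]
force: [0.1, 0.8, 1.3]
opening: 0.08
t: 38.2
tcp_pos: [0.3927, -0.2561, 0.0266]
eef_rot: [0.98, 0.199, 0.001, -0.001]
force: [-1.9, 0.3, 7.8]
opening: 0.0548
t: 38.8
tcp_pos: [0.3927, -0.2565, 0.1567]
eef_rot: [0.98, 0.199, 0.001, -0.001]
force: [-0.3, -0.2, -2.1]
opening: 0.0551
t 38.8 tcp [ 0.3927 -0.2565  0.1567] rot [ 0.002  0.002 -1.   ] j [-0.58  0.18 -0.27  1.12  0.    0.59] f [-0.3 -0.2 -2.1] op 0.0551
 shift [0.1628 0.1163 0.007 ] rz 0.001
white [(array([285.4, 297.7]), [217, 230, 141, 142, 10898], array([ 0.4212, -0.3295,  0.06  ])), (array([466.9, 306.6]), [426, 290, 68, 43, 1427], array([ 0.5719, -0.2762,  0.06  ]))]
rest/btn [(array([358.58845209, 201.31818182]), [0, 0, 36, 70, 1628], array([ 0.549 , -0.2689,  0.049 ]), array([ 0.5469, -0.2659,  0.063 ])), (array([384.4159292, 220.2300885]), [35, 44, 11, 15, 113], array([ 0.4966, -0.3393,  0.049 ]), array([ 0.4951, -0.3355,  0.063 ]))][ WARN:0@2.818] global loadsave.cpp:1063 imwrite_ Unsupported depth image for selected encoder is fallbacked to CV_8U.
```

```bash
python3 - <<'E'
from h import *
w=shot('wrist'); print("rim",onz(w,(287.5,301),.193),arm.state()["tcp_pos"])
t=shot("top"); a=cv2.resize(t["image"][170:240,345:410],None,fx=4,fy=4,interpolation=cv2.INTER_CUBIC)
g=cv2.cvtColor(a,cv2.COLOR_RGB2HSV); 
m=((g[...,1]<45)&(g[...,2]>75)).astype(np.uint8)
cs,_=cv2.findContours(m,cv2.RETR_EXTERNAL,cv2.CHAIN_APPROX_NONE)
for c in cs:
    if cv2.contourArea(c)>400:
        e=cv2.fitEllipse(cv2.convexHull(c)); p=(np.array(e[0])+.5)/4-.5+[345,170]
        print(p.round(1),np.round(e[1],0),cv2.contourArea(c),onz(t,p,.049).round(4),onz(t,p,.063).round(4))
E
```

```text
rim [ 0.38777315 -0.24850455  0.193     ] [ 0.39192469 -0.25601587  0.15549075]
[371.6 233.5] [35. 59.] 470.0 [ 0.4602 -0.3025  0.049 ] [ 0.4591 -0.2991  0.063 ]
[385.4 220.4] [52. 66.] 2043.5 [ 0.496  -0.3421  0.049 ] [ 0.4945 -0.3383  0.063 ]
[495.8 331.2] [ 290. 1317.] 8849.5 [ 0.189  -0.6445  0.049 ] [ 0.191  -0.6373  0.063 ]
[368.3 188.1] [ 98. 101.] 7608.0 [ 0.5861 -0.2973  0.049 ] [ 0.5836 -0.294   0.063 ]
[409.4 186.9] [73. 96.] 483.0 [ 0.5899 -0.4136  0.049 ] [ 0.5873 -0.4089  0.063 ]
```

```bash
python3 - <<'E'
from h import *
w=shot('wrist'); s=arm.state(); M=Rn.from_quat(s["eef_rot"]).as_matrix()
a=np.linspace(0,2*np.pi,60)
def bb(oy,z,tilt=0):
    r=.028; p=np.array([proj(w,s["tcp_pos"]+M@np.array([r*np.cos(q),oy+r*np.sin(q),z+tilt*r*np.sin(q)])) for q in a])
    return np.r_[p.min(0),p.max(0)].round(0)
print("fx",w["fx"])
for oy in (-.009,-.005,-.001):
    for z in (-.044,-.037,-.03): print(oy,z,bb(oy,z))
im=w["image"].astype(int).sum(2)
c=im[200:400,287]; print("rows",[(200+i,int(c[i+1]-c[i])) for i in range(199) if abs(c[i+1]-c[i])>60])
c=im[300,190:390]; print("cols",[(190+i,int(c[i+1]-c[i])) for i in range(199) if abs(c[i+1]-c[i])>60])
E
```

```text
fx 320.754932480062
-0.009 -0.044 [212. 240. 368. 373.]
-0.009 -0.037 [217. 232. 364. 359.]
-0.009 -0.03 [220. 225. 360. 347.]
-0.005 -0.044 [213. 251. 367. 381.]
-0.005 -0.037 [217. 242. 363. 367.]
-0.005 -0.03 [221. 235. 359. 354.]
-0.001 -0.044 [214. 262. 366. 388.]
-0.001 -0.037 [218. 253. 362. 374.]
-0.001 -0.03 [221. 244. 358. 362.]
rows [(253, 64), (254, 70), (269, 61), (371, -121), (372, -80)]
cols [(199, 61), (207, -76), (208, -94), (217, 61), (218, 135), (219, 122), (228, -103), (229, -75), (346, 99), (355, -126), (356, -125)]
```

The visible rim edges (rows 253–372) match an upright cup centred within about 1 mm of the TCP. Carrying it to the rest at (0.586, -0.2975).

```bash
python3 -m crank '0.03 0.02 0 0 0 0;0.07 0.048 0 0 0 0;0.11 0.076 0 0 0 0;0.145 0.1 0 0 0 0;0.1626 0.1137 0 0 0 0;0.1626 0.1137 0 0 0 0;0.1626 0.1137 0 0 0 0;0.1626 0.1137 0.03 0 0 0;0.1626 0.1137 0.06 0 0 0;0.1626 0.1137 0.06 0 0 0'
python3 -c "
from h import *
togo([.586,-.2975,.0656],0.4)
"
```

```text
t: 40.05
tcp_pos: [0.5829, -0.2959, 0.092]
eef_rot: [0.98, 0.199, -0.002, -0.004]
force: [-0.1, 0.1, -1.8]
opening: 0.0549
t 40.05 tcp [ 0.5829 -0.2959  0.092 ] rot [-0.006  0.006 -1.   ] j [-0.47  0.59  0.17  1.16  0.    0.7 ] f [-0.1  0.1 -1.8] op 0.0549
 shift [0.0023 0.0029 0.0263] rz 0.001
```

```bash
python3 -m crank '0.002 0.0025 0.01 0 0 0;0.002 0.0025 0.016 0 0 0;0.002 0.0025 0.02 0 0 0;0.002 0.0025 0.022 0 0 0;0.002 0.0025 0.023 0 0 0;0.002 0.0025 0.023 0 0 0'
python3 -m crank '0 0 0.001 0 0 0;0 0 0.002 0 0 0;0 0 0.002 0 0 0;0 0 0.002 0 0 0'
python3 -c "
from h import *
togo([.586,-.2975,.0656],0.4)
"
```

```text
t: 40.65
tcp_pos: [0.5858, -0.2973, 0.0692]
eef_rot: [0.98, 0.199, -0.002, -0.003]
force: [0.5, -0.3, -1.5]
opening: 0.0548
t: 41.05
tcp_pos: [0.5857, -0.2973, 0.0672]
eef_rot: [0.98, 0.199, -0.002, -0.003]
force: [0.4, 1.1, -2.3]
opening: 0.0551
t 41.05 tcp [ 0.5857 -0.2973  0.0672] rot [-0.006  0.006 -1.   ] j [-0.47  0.61  0.14  1.11  0.    0.7 ] f [ 0.4  1.1 -2.3] op 0.0551
 shift [0.0002 0.0003 0.0016] rz 0.001
```

```bash
python3 -m crank '0 0 0.001 0 0 0;0 0 0.0015 0 0 0;0 0 0.0015 0 0 0'
python3 -m crank '0 0 0.001 0 0 0;0 0 0.001 0 0 0;0 0 0.001 0 0 0'
```

```text
t: 41.35
tcp_pos: [0.5858, -0.2974, 0.0659]
eef_rot: [0.98, 0.199, -0.002, -0.003]
force: [-0.8, -0.6, 0.4]
opening: 0.0546
t: 41.65
tcp_pos: [0.586, -0.2977, 0.0657]
eef_rot: [0.98, 0.199, -0.002, -0.003]
force: [-4.0, 0.4, 8.8]
opening: 0.0547
```

The cup is standing on the rest (contact at 0.0657, expected 0.0656). Releasing it.

```bash
python3 -m crank '0 0 -0.0008 0 0 0;0 0 -0.0008 0 0 0' && python3 -m crank '0 0 0 0 0 0;0 0 0 0 0 0;0 0 0 0 0 0;0 0 0 0 0 0;0 0 0 0 0 0' 0.076
python3 -m crank '0 0 -0.02 0 0 0;0 0 -0.06 0 0 0;0 0 -0.1 0 0 0;0 0 -0.13 0 0 0;0 0 -0.13 0 0 0;0 0 -0.13 0 0 0'
python3 - <<'E'
from h import *
togo([.494,-.34,.12],0.4)
w=shot("wrist","w20")
s=arm.state(); a=np.linspace(0,2*np.pi,60)
def bb(cx,cy,z):
    p=np.array([proj(w,(cx+.028*np.cos(q),cy+.028*np.sin(q),z)) for q in a]); return np.r_[p.min(0),p.max(0)].round(0)
print("pred rim",bb(.586,-.2975,.102), "pred btn",proj(w,(.491,-.340,.063)).round(0))
im=w["image"]; hsv=cv2.cvtColor(im,cv2.COLOR_RGB2HSV)
white=(hsv[...,1]<50)&(hsv[...,2]>80)
print("white",[(ce.round(1),st.tolist(),onz(w,ce,.063).round(4)) for ce,st in blobs(white,150)])
E
```

```text
t: 41.85
tcp_pos: [0.586, -0.2977, 0.0666]
eef_rot: [0.98, 0.199, -0.002, -0.003]
force: [0.2, -0.6, -2.3]
opening: 0.0546
t: 42.35
tcp_pos: [0.5861, -0.2977, 0.0666]
eef_rot: [0.98, 0.199, -0.002, -0.003]
force: [1.0, -0.4, -0.5]
opening: 0.0762
t: 42.95
tcp_pos: [0.5869, -0.2985, 0.1968]
eef_rot: [0.98, 0.199, -0.001, -0.003]
force: [0.1, 0.6, -0.9]
opening: 0.0761
t 42.95 tcp [ 0.5869 -0.2985  0.1968] rot [-0.003  0.004 -1.   ] j [-0.47  0.57  0.4   1.41  0.    0.7 ] f [ 0.1  0.6 -0.9] op 0.0761
 shift [-0.1017  0.0024  0.0769] rz 0.001
pred rim [252. 176. 324. 244.] pred btn [173. 200.]
white [(array([545.2,  62.6]), [520, 47, 40, 35, 767], array([ 0.7324, -0.1123,  0.063 ])), (array([532.4, 100.8]), [506, 67, 54, 67, 2246], array([ 0.7401, -0.1412,  0.063 ])), (array([284.9, 200.3]), [248, 157, 75, 87, 5129], array([ 0.5843, -0.3008,  0.063 ])), (array([173.9, 201.5]), [150, 178, 48, 48, 1760], array([ 0.4926, -0.3411,  0.063 ])), (array([178.1, 288.6]), [160, 263, 38, 53, 567], array([ 0.5225, -0.4258,  0.063 ])), (array([396.1, 288.5]), [377, 262, 37, 54, 603], array([ 0.7204, -0.3414,  0.063 ])), (array([245., 282.]), [208, 271, 69, 38, 330], array([ 0.5807, -0.3927,  0.063 ])), (array([550., 346.]), [533, 316, 27, 55, 788], array([ 0.9081, -0.3393,  0.063 ]))]
```

The cup matches its predicted place and the button is seen at (0.4926, -0.341). Closing the fingers and moving over it.

```bash
python3 -m crank '-0.035 0 0 0 0 0;-0.07 0.001 0 0 0 0;-0.103 0.0015 0 0 0 0;-0.103 0.0015 0 0 0 0;-0.103 0.0015 0.03 0 0 0;-0.103 0.0015 0.07 0 0 0;-0.103 0.0015 0.11 0 0 0;-0.103 0.0015 0.12 0 0 0;-0.103 0.0015 0.12 0 0 0' 0
python3 - <<'E'
from h import *
togo([.4925,-.340,.0575],0.4)
t=shot("top")
a=cv2.resize(t["image"][140:210,180:320,::-1],None,fx=5,fy=4,interpolation=cv2.INTER_CUBIC); cv2.imwrite("pics/rackA.png",a)
E
```

```text
t: 43.9
tcp_pos: [0.4906, -0.3382, 0.0745]
eef_rot: [0.98, 0.199, -0.003, -0.004]
force: [-0.3, 0.3, 1.0]
opening: -0.0001
t 43.9 tcp [ 0.4906 -0.3382  0.0745] rot [-0.008  0.007 -1.   ] j [-0.6   0.49 -0.04  1.05  0.    0.57] f [-0.3  0.3  1. ] op -0.0001
 shift [0.0012 0.0026 0.0169] rz 0.001
```

```bash
python3 - <<'E'
from h import *
t=shot("top")["image"];sc=shot("side");s=sc["image"]
up=lambda a,w,h:cv2.resize(a[:,:,::-1],(w,h),interpolation=cv2.INTER_CUBIC)
A=up(t[150:205,190:310],480,220); B=up(s[165:280,205:285],320,460)
C=up(s[110:190,240:360],480,320)
img=np.zeros((540,800,3),np.uint8); img[:220,:480]=A; img[220:540,:480]=C; img[:460,480:]=B
cv2.imwrite("pics/mix21.png",img)
E
```

```text
(no output)
```

View pics/mix21.png

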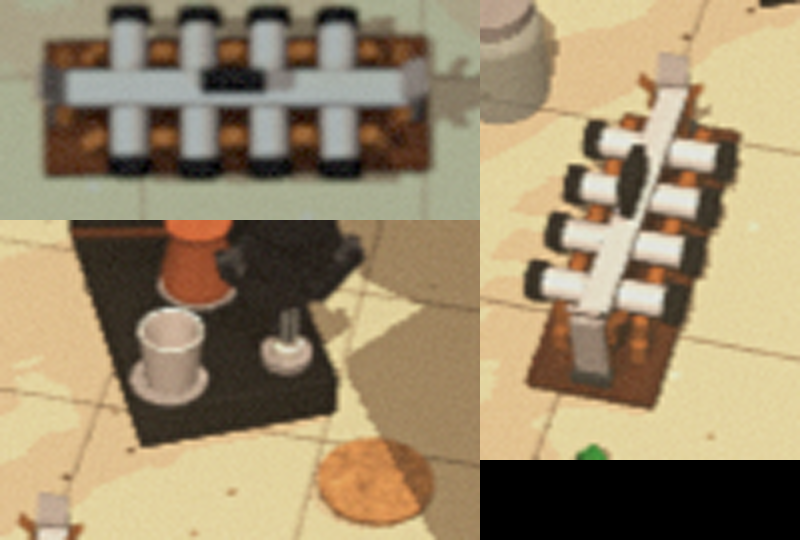

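Both hooks stand upright over the bar ends (top panel (60,82) and (415,75)), and all four tubes are in. The cup is upright and centred on the rest at (170,370), with the fingertips over the button at (288,345). Pressing.

```bash
python3 -m crank '0.001 0.0025 0.006 0 0 0;0.001 0.0025 0.011 0 0 0;0.001 0.0025 0.014 0 0 0;0.001 0.0025 0.0165 0 0 0;0.001 0.0025 0.0175 0 0 0;0.001 0.0025 0.0175 0 0 0'
python3 -m crank '0 0 0.001 0 0 0;0 0 0.001 0 0 0;0 0 0.001 0 0 0'
```

```text
t: 44.65
tcp_pos: [0.4949, -0.3419, 0.061]
eef_rot: [0.98, 0.199, -0.001, -0.002]
force: [1.1, -1.5, 7.0]
opening: -0.0003
t: 44.95
tcp_pos: [0.495, -0.342, 0.0609]
eef_rot: [0.98, 0.199, -0.0, -0.001]
force: [-2.7, 2.9, 14.4]
opening: 0.0
```

Stopped at z = 0.061 with the force rising, although full travel should be at about 0.057. I'll press a little harder to see whether it's really bottomed.

```bash
python3 -m crank '0 0 0.002 0 0 0;0 0 0.003 0 0 0;0 0 0.003 0 0 0;0 0 0.003 0 0 0'
python3 -m crank '0 0 -0.006 0 0 0;0 0 -0.008 0 0 0;0 0 -0.008 0 0 0'
python3 -m crank '0 0 0.002 0 0 0;0 0 0.003 0 0 0;0 0 0.003 0 0 0'
python3 -m crank '0 0 0.002 0 0 0;0 0 0.002 0 0 0'
python3 -m crank '0 0 0.002 0 0 0;0 0 0.002 0 0 0'
```

```text
t: 45.35
tcp_pos: [0.4952, -0.342, 0.0604]
eef_rot: [0.98, 0.199, 0.0, -0.001]
force: [-11.3, 8.0, 40.2]
opening: 0.0003
t: 45.65
tcp_pos: [0.4951, -0.342, 0.0684]
eef_rot: [0.98, 0.199, 0.0, -0.001]
force: [-0.8, 0.2, 0.0]
opening: 0.0
t: 45.95
tcp_pos: [0.495, -0.3419, 0.065]
eef_rot: [0.98, 0.199, 0.0, -0.001]
force: [0.2, -0.7, 3.5]
opening: 0.0004
t: 46.15
tcp_pos: [0.495, -0.3419, 0.0627]
eef_rot: [0.98, 0.199, 0.0, -0.001]
force: [0.5, -1.1, 3.5]
opening: 0.0002
t: 46.35
tcp_pos: [0.4951, -0.342, 0.061]
eef_rot: [0.98, 0.199, 0.0, -0.001]
force: [-1.3, -0.4, 7.3]
opening: 0.0
```

Spring force builds from about 0.067 and bottoms at 0.061, which is the full 6 mm travel; the shut fingertips reach about 4 mm beyond the nominal TCP. So the button was fully pressed. Retracting, with a final check.

```bash
python3 -m crank '0 0 -0.03 0 0 0;0 0 -0.07 0 0 0;0 0 -0.12 0 0 0;0 0 -0.16 0 0 0;-0.04 -0.04 -0.16 0 0 0;-0.08 -0.07 -0.16 0 0 0;-0.08 -0.07 -0.16 0 0 0;-0.08 -0.07 -0.16 0 0 0'
python3 - <<'E'
from h import *
w=shot("wrist"); t=shot("top"); im=w["image"]
a=np.linspace(0,2*np.pi,60)
p=np.array([proj(t,(.586+.028*np.cos(q),-.2975+.028*np.sin(q),.102)) for q in a]);print("pred rim top",np.r_[p.min(0),p.max(0)].round(1))
h=cv2.cvtColor(t["image"],cv2.COLOR_RGB2HSV); m=(h[...,2]>150)&(h[...,1]<40); m[:160]=0;m[230:]=0;m[:,:340]=0;m[:,:]=m; m[:,400:]=0
print([(ce.round(1),st.tolist()) for ce,st in blobs(m,15)])
v=t["image"].max(2)<75; v[330:]=0
print("dark",[(ce.round(1).tolist(),st[4]) for ce,st in blobs(v,15,100) if 195<ce[0]<310 and 150<ce[1]<200])
for n,X in [("fin",(.626,.034,.11)),("cupB",(.774,.219,.03)),("jar",(.785,-.112,.06))]: print(n,proj(t,X).round(1))
d=t["image"].astype(int)-cv2.imread("pics/top0.png")[:,:,::-1]
print("diff cupB",np.abs(d[108:140,170:198]).mean().round(1),"jar",np.abs(d[95:138,284:318]).mean().round(1),"plain",np.abs(d[85:100,60:150]).mean().round(1))
togo([.45,-.25,.22])
E
```

```text
t: 47.15
tcp_pos: [0.3929, -0.3086, 0.2213]
eef_rot: [0.98, 0.199, 0.0, -0.001]
force: [0.1, 0.0, 0.4]
opening: -0.0004
pred rim top [362.5 174.2 383.3 195. ]
[(array([373.4, 187.6]), [372, 184, 4, 8, 25]), (array([388.4, 220.9]), [384, 216, 9, 11, 69])]
dark [([221.9, 153.0], np.int32(41)), ([239.5, 153.6], np.int32(39)), ([256.8, 153.5], np.int32(38)), ([273.8, 153.8], np.int32(41)), ([284.2, 163.2], np.int32(36)), ([211.5, 179.5], np.int32(50)), ([230.5, 179.0], np.int32(40)), ([247.9, 178.8], np.int32(32)), ([265.4, 178.6], np.int32(33))]
fin [247.8 168.8]
cupB [184.1 124.2]
jar [301.  117.2]
diff cupB 6.5 jar 6.3 plain 8.2
t 47.25 tcp [ 0.3947 -0.3093  0.2211] rot [ 0.001  0.002 -1.   ] j [-0.67  0.22 -0.05  1.3   0.    0.5 ] f [ 1.1 -0.8  0.1] op -0.0001
 shift [ 0.074  -0.033   0.0012] rz 0.0
```

```bash
python3 - <<'E'
from h import *
from rig import job_done
t=shot("top"); print("fin patch", t["image"][167:172,243:252].max(2).mean().round(0), "bar", t["image"][167:172,225:229].max(2).mean().round(0))
print(job_done())
E
```

```text
fin patch 26.0 bar 154.0
the job is handed in; nothing more can be done
None
```

I laid all four tubes in the cradle and locked the keeper bar over them. I then moved the cup onto the cup rest, pressed the white button, and handed the job in at about 47 s. `job_done()` gives no verdict, so the result rests on my own checks.

- **Tubes:** each was lowered until it touched its groove before I let go. The last top view still shows two caps for each of the four tubes.
- **Keeper bar:** pressed with about 30 N, it stopped at its expected home height. A picture taken after release shows both hooks over the bar's ends.
- **Cup:** it rests upright on the rest, and its rim was where I expected it. Contact came 0.1 mm from the height I had worked out.
- **Button:** it bottomed with the TCP at 61 mm, where I expected 57 mm. The force rose like a spring over about 6 mm and then stopped hard, so I take it as fully pressed. I pressed it twice. The first press peaked at 40 N on the wrist, far more than the roughly 5 N it needs.
- **Bystanders:** the other cup and the sugar jar match their starting positions in the top view.

One thing disagreed: the wrist camera's positions differed by 1–2 mm from the arm's own readings. I corrected for this when placing things.

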